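# Put the bead tray away in its latched chest

### The arm

A 6-joint arm with a two-finger parallel gripper is mounted at the origin on the work surface. World frame = base frame: x ahead of the robot, y to its left, z up, the work surface at z = 0. Lengths are in mm, angles in rad, forces in N, time in s.
With the tool pointing down it reaches from about 350 to 875 mm from the base axis. Payload 4.2 kg.
Tool frame: the origin (TCP) lies midway between the tips of the shut fingers; the grasp point (between the pads) lies 19 mm behind it; x points along the fingers, y is the direction in which the jaws open and shut, and the axes are right-handed (so a half turn about x gives the same grasp; the last joint's range is limited). The gripper opens to 85 mm and grips with 20 to 120 N. Pads are 22 mm wide; open, the fingers measure 114 mm over their backs; the gripper's body (76 mm by 85 mm) begins 54 mm behind the grasp point. The pads swing forward as they close: fully open they stand 13 mm farther back than shut.
Start: joints at [0.259, 0.385, 0.008, 0, -1.194, -0.259], TCP at [624.979, 0.025, 199.712] pointing down, gripper open.
Joint ranges: [-3.14, 3.14], [-1.21, 2.06], [-1.07, 1.41], [-3.16, 2.05], [-2.99, -0.16], [-3.1, 3.1]. Speed limits (rad/s): [2.79, 2.79, 3.14, 3.14, 3.14, 3.14].

### API

Orientations are given as a unit quaternion [x, y, z, w].
In Python, from bench import readout, imaging, arm gives the robot as it stands.
- The arm moves only by the tool arm_command, never from a script. Its argument "increments" is a list of rows, each a list of 3 entries, a list of its own where there are three numbers: the turn, a rotation vector about the world's x, y, z in degrees, then the shift along the world's x, y, z in mm, then the closure, from 0 (fully open) to 1 (shut). In form: [[[ax, ay, az], [tx, ty, tz], fingers], ...]. A call has exactly 5 rows; each row is the pose to reach, as a shift and turn from the pose measured when the call began; what a row does not reach only later rows make up. A row lasts 1/10 s, in which the tool goes at most 50 mm and 8.59 degrees, less where a joint would pass 70% of its speed; a pose out of reach is approached as far as the arm can. A call with a gripper value outside its range is refused whole. The fingers move at their own pace and stop on an object; the grip force is fixed at half the most. Time passes only in rows, so rows that repeat a pose let the fingers close, or fill a call up. It gives the time, the measured TCP pose, the force and the opening at its end, in the units of the state.
- readout.read_state(): the state, without advancing time (a new reading comes with each control period).
- imaging.get_image(name): name is "scene" or "side" or "wrist"; returns (picture, depth): 420x560x3 uint8, blue, green, red; 420x560 float32, mm along the optical axis (not along the pixel's ray), 0 where there is no reading.
- imaging.camera_info(name): a dict with "vfov" (degrees; the focal length in pixels is half the picture's height over the tangent of half this angle, whatever the lens; pixels are square), "cx", "cy" (the principal point, pixels), "eye" and "rotation" of the camera in the world; the wrist camera has in their place "T_tool_cam" (4x4, takes a point from camera to tool coordinates, whose origin is the TCP and whose axes are the tool frame's). Camera axes: x right, y down, z forward; pixel columns grow to the right and rows downward; lengths in mm; the calibration is good to about 2 mm. A picture is of the moment at which its call begins: read the wrist's pose just before it. camera_info takes no time and is no camera call.
- arm.job_done(): hands the job in, once; it reports no verdict.
The state is a dict: "clock": time; "joints": joint angles; "joint_vel": joint speeds; "joint_efforts": joint torques, N m; "position": TCP position; "ee_rot": TCP orientation; "contact_force": force on the tool from outside, world axes, zero at the start; "wrist_torque": the same for the moment, N m; "gripper_width": finger opening in mm.
Only numpy, scipy, OpenCV 4.12 (cv2) and the standard library are available. Lean on these libraries where they do the work, as an engineer would, in place of code of your own. Each camera call takes 0.05 s, during which the arm holds its last target. There are 200 camera calls.

### The job

The bead class is over: put the empty white bead tray back into its grey chest. Flip the chest's front toggle latch fully open, raise the lid past upright so that it stands open by itself, then lower the tray gently into the chest, without dropping or forcing it, so that the holes in its two end tabs go over the two locating pins and it lies level and flush on the ledges. Leave lid and latch open, let go of everything, and do not disturb the jar, bobbin and glue bottle.

Things in the scene. Friction and masses are not known exactly. Their poses are not given: they have to be found in the camera images.
- case: Grey plastic chest fixed to the table, 150 mm (x) by 236 mm (y), rim at z = 95 mm, walls 5 mm, closed lid top at 121 mm. Origin: centre of its underside on the table. Its -x side is the front with the latch, +x the hinge side. The seated tray has its origin at x = 0, y = 0, z = 34 mm of the chest and its y along the chest's y, either way round.
- pin_a (a point): Foot of the steel locating pin at the chest's +y end (x = 0, y = 96, z = 54 mm of the chest), on the top of a ledge that reaches from the end wall to 88 mm from the chest's middle. The pin is 8 mm across and 16 mm tall, its last 6 mm tapered to 3 mm.
- pin_b (a point): Foot of the same kind of pin on the ledge at the chest's -y end (x = 0, y = -96, z = 54 mm of the chest).
- latch (a joint): Lever of the over-centre latch, in rad: 0 shut, hanging flat against the chest; grows as its lower end is pulled out and swung up; 2.5 = open stop, pointing up and outward. Its sprung wire bail holds the lid's keeper: about 4 N at its end resists at first, past 0.5 rad it springs open, at about 1.8 rad the bail lets go and swings clear. Left open, it sags little. Till then the lid is locked.
- latch_pivot (a point): Middle of the lever's pivot, which runs along the chest's y on its front: x = -87 mm, y = 0, z = 72 mm of the chest, 12 mm in front of the front face.
- latch_tip (a point): Centre of the rolled end (8 mm thick, 26 mm long along the chest's y) of the latch lever, both end faces free, 45 mm from the lever's pivot. Shut, it hangs 28 mm above the table and 21 mm in front of the chest's front face; beside it there is only free space.
- lid (a joint): Hinged lid of the chest, 0.4 kg. Radians: 0 = closed, 1.57 = upright, 1.92 = stop, leaning back. It falls shut before upright and falls open against its stop a little past upright.
- lid_hinge (a point): Middle of the lid's hinge line, which runs along the chest's y at the top of its back wall: x = 75 mm, z = 96 mm of the chest.
- lid_handle (a point): Middle of the black bar handle on the lid's top near its front edge: a round bar 11 mm thick and 100 mm long along the chest's y, its centre line 33 mm above the lid's top and 32 mm behind the lid's front edge. With the lid closed it lies at x = -43 mm, z = 154 mm of the chest; that is 118 mm in front of the hinge line and 58 mm above it.
- tray: Loose white bead tray with eight compartments, about 0.3 kg, lying upright on a 3 mm felt mat. Box 104 mm (x) by 170 mm (y) by 25 mm high, walls 3 mm. Origin: centre of its underside. From each short end a tab 50 mm wide and 5 mm thick sticks out to y = +-109 mm, with an 11 mm hole through it at x = 0, y = +-96 mm.
- tray_grip (a point): Middle of the tray's grip bar, 47 mm above the tray's underside: a bar 64 mm long along the tray's x, 12 mm thick along its y, 16 mm high, on two posts. The compartments on both sides of it are free above 25 mm from the underside.
- hole_a (a point): Centre of the hole at the tray's +y end, on the underside of its tab, 20 mm above the tray's underside.
- hole_b (a point): The same of the hole at the tray's -y end.
- jar: Glass bead jar with metal cap, 52 mm across, 75 mm tall; leave alone. Origin: centre of its underside.
- bobbin: Wooden bobbin, 44 mm across, 52 mm tall; leave alone. Origin: centre of its underside.
- glue: White glue bottle, 48 mm across, 130 mm tall; leave alone. Origin: centre of its underside.
Things that resemble listed ones, but are neither listed nor needed, are in the scene too. Leave any brown or turquoise look-alike of the tray alone.

How it is judged (in metres and radians):
On the way, in this order (a step that is already met when the one before it is completed fails the run):
1. the latch lever is flipped open (past 1.9 rad) while the lid is still down (value of joint latch above 1.9 rad and value of joint lid below 0.1 rad), for 0.1 s.
2. the lid is raised past upright (past 1.65 rad) (value of joint lid above 1.65 rad), for 0.2 s.
At the end, for the whole second after the job is handed in: Lid open beyond 1.65 rad, latch left open beyond 1.2 rad; the released tray rests still on both ledges over the pins: origin within 4 mm of the chest's middle in x and y, 31 to 37 mm above the chest's underside, level within 0.03 rad, turned within 0.04 rad of the chest (value of joint lid above 1.65 rad and value of joint latch above 1.2 rad and z of tray in the frame of case between 0.031 and 0.037 m and x of tray in the frame of case between -0.004 and 0.004 m and y of tray in the frame of case between -0.004 and 0.004 m and angle between the y axis of tray and the y axis of case, either way round below 0.04 rad and angle between tray's own z axis and vertical below 0.03 rad and linear speed of tray below 0.01 m/s); the robot touches nothing.
It fails at once if the tray is dropped the last way into the chest (faster than 0.35 m/s there) (horizontal distance between tray and case below 0.06 m and z of tray in the frame of case below 0.05 m and linear speed of tray above 0.35 m/s).
It fails at once if the tray is slammed or forced into the chest (more than 40 N between them) (contact force between tray and case above 40 N).
It fails at once if the jar, bobbin or glue bottle is moved more than 30 mm (distance of any of jar, bobbin, glue from where it was at the start of the episode above 0.03 m).
It also fails if it takes over 72 s, if anything falls off the work surface, if the arm or the gripper's body presses on something with over 40 N, if the wrist force passes 120 N, or if a joint passes its speed limit or range.

## Working session

There is one attempt and no reset: what is moved stays moved. The work goes in short steps, Python scripts to look and compute and a tool call to move; the robot and the scene stay as the last step left them, time stands still between calls to the robot, and variables do not carry over. Pictures are saved under pics/ and viewed, about 8 in all and at most 12, crops included, and the job is handed in when it is done.

Besides the shell and the picture viewer there is one more tool, called after ">>>" as a command line: name --argument value ..., lists and objects as JSON in quotes. arm_command: Moves the arm, as the interface text tells. Its arguments: {"type":"object","properties":{"increments":{"type":"array","items":{"type":"array"}}},"required":["increments"]}

```bash
ls; mkdir -p pics; cat > h.py <<'E'
import numpy as np, cv2
from bench import readout, imaging, arm
from scipy.spatial.transform import Rotation as R
def cam(name, st=None):
    ci=imaging.camera_info(name)
    f=210/np.tan(np.radians(ci['vfov'])/2)
    if name=='wrist':
        T=np.array(ci['T_tool_cam']); W=np.eye(4); W[:3,:3]=R.from_quat(st['ee_rot']).as_matrix(); W[:3,3]=st['position']
        M=W@T; return f,ci['cx'],ci['cy'],M[:3,3],M[:3,:3]
    return f,ci['cx'],ci['cy'],np.array(ci['eye']),np.array(ci['rotation'])
def cloud(d,c):
    f,cx,cy,e,Rm=c; v,u=np.mgrid[:d.shape[0],:d.shape[1]]
    return np.stack([(u-cx)/f*d,(v-cy)/f*d,d],-1)@Rm.T+e
def onplane(u,v,z,c):
    f,cx,cy,e,Rm=c; r=Rm@np.array([(u-cx)/f,(v-cy)/f,1]); return e+r*(z-e[2])/r[2]
E
python3 - <<'E'
from h import *
st=readout.read_state();print(st)
for n in ['scene','side','wrist']:
    print(n,imaging.camera_info(n))
    im,d=imaging.get_image(n); cv2.imwrite(f'pics/{n}0.png',im); np.save(f'pics/{n}0.npy',d); np.save(f'pics/{n}0_im.npy',im)
E
```

```text
pics
{'clock': 0.0, 'joints': array([ 2.58600119e-01,  3.85584071e-01,  6.61031177e-03, -5.20005509e-04,
       -1.19399738e+00, -2.58594032e-01]), 'joint_vel': array([-0.00177324,  0.00046647, -0.00010684,  0.00021343, -0.00013053,
        0.0011709 ]), 'joint_efforts': array([-9.55001960e-04, -3.92286408e+01,  1.88399577e+01,  4.18616563e+00,
       -4.72148502e-03,  8.27910434e-07]), 'position': array([6.24338038e+02, 2.03083179e-02, 1.98595867e+02]), 'ee_rot': array([-0.49941895,  0.50062488,  0.50048754,  0.49946738]), 'contact_force': array([-0.19418694,  0.06378475,  0.06726184]), 'wrist_torque': array([ 0.01214078,  0.01444526, -0.03442171]), 'gripper_width': 85.48304876595107}
scene {'vfov': 49.17165330310657, 'cx': 279.1758565412606, 'cy': 202.24805244943815, 'eye': array([ 932.49196748,  791.12999021, 1210.22025471]), 'rotation': array([ 0.26753168,  0.90635766, -0.31609495, -0.08382463])}
side {'vfov': 56.50235590214104, 'cx': 283.47100314116534, 'cy': 206.30739344339057, 'eye': array([ -57.48094904, -825.82870582,  879.23616442]), 'rotation': array([ 0.86288333, -0.24109104,  0.12808841, -0.42532437])}
wrist {'vfov': 70.2650113860608, 'cx': 280.9051315646374, 'cy': 209.9038687622228, 'T_tool_cam': array([[ 1.34770879e-04, -2.82975600e-01,  9.59127099e-01,
        -1.74232322e+02],
       [ 9.99999964e-01, -1.85374421e-04, -1.95205946e-04,
        -3.53961873e-01],
       [ 2.33036150e-04,  9.59127090e-01,  2.82975564e-01,
        -7.23315165e+01],
       [ 0.00000000e+00,  0.00000000e+00,  0.00000000e+00,
         1.00000000e+00]])}
```

```bash
sed -i "s/np.array(ci\['rotation'\])/R.from_quat(ci['rotation']).as_matrix()/" h.py
```

```text
(no output)
```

View pics/scene0.png

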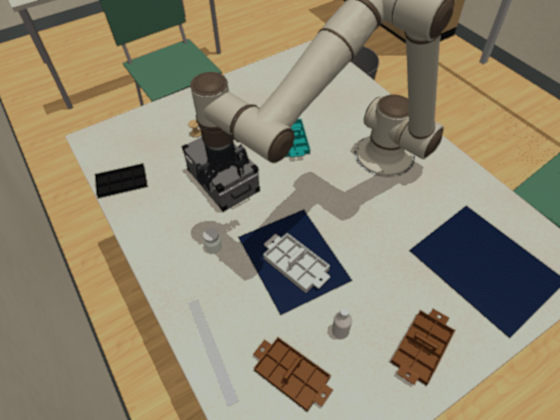

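View pics/side0.png

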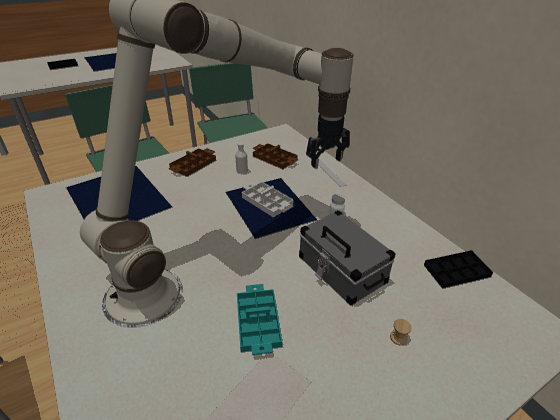

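Scene: white tray on the mat at (296,262), chest at (222,172) under the gripper, glue (342,323), jar (211,238). Side: chest (347,257) with handle (337,240) and latch (322,267), jar (338,203), bobbin (401,330).

```bash
python3 - <<'E'
from h import *
def rect(P,lab):
    p=P[:,:2].astype(np.float32); r=cv2.minAreaRect(p); print(lab,len(p),'rect',np.round(r[0],1),np.round(r[1],1),round(r[2],2),'medz',np.median(P[:,2]))
for n in ['side','scene']:
    im=np.load(f'pics/{n}0_im.npy'); d=np.load(f'pics/{n}0.npy'); C=cloud(d,cam(n)); hsv=cv2.cvtColor(im,cv2.COLOR_BGR2HSV)
    ok=d>0
    if n=='side': seed=C[257,365]; ts=(199,268)
    else: seed=C[185,235]; ts=(262,296)
    print(n,'seed',seed, 'table z',np.median(C[...,2][ok&(abs(C[...,2])<15)]))
    win=ok&(np.hypot(C[...,0]-seed[0],C[...,1]-seed[1])<220)
    for lo,hi in [(112,128),(145,166),(85,100)]:
        m=win&(C[...,2]>lo)&(C[...,2]<hi)&(hsv[...,1]<90)
        k,l,s,_=cv2.connectedComponentsWithStats(m.astype(np.uint8))
        for i in range(1,k):
            if s[i,4]>60: rect(C[l==i],f'z{lo}-{hi} px{s[i,:4]}')
    t=C[ts]; print('tray seed',t)
    m=ok&(np.hypot(C[...,0]-t[0],C[...,1]-t[1])<150)&(im.min(-1)>110)&(C[...,2]<80)&(C[...,2]>8)
    k,l,s,_=cv2.connectedComponentsWithStats(m.astype(np.uint8))
    for i in range(1,k):
        if s[i,4]>60: 
            P=C[l==i]; rect(P,f'tray{s[i,:4]}'); rect(P[abs(P[:,2]-28)<5],' rim'); Q=P[P[:,2]>50]
            if len(Q)>5: rect(Q,' grip'); print(Q[:,2].max())
# small objects
for n,pts in [('side',dict(jar=(338,203),bob=(401,330),glue=(241,160))),('scene',dict(jar=(211,238),glue=(342,323)))]:
    d=np.load(f'pics/{n}0.npy'); C=cloud(d,cam(n))
    for k,(u,v) in pts.items(): print(n,k,C[v,u])
E
```

```text
side seed [ 547.25342796 -294.88742339  122.77853498] table z -0.3807478295142914
z112-128 px[300 211  96  68] 2861 rect [ 547.3 -212.7] [156.  240.1] 4.13 medz 120.1694741628852
z145-166 px[323 226  28  25] 142 rect [ 504.6 -216.6] [ 14.  108.3] 4.59 medz 156.74096991132132
z85-100 px[300 234  22  21] 87 rect [ 468.1 -148.4] [ 6.2 98.8] 4.1 medz 93.84401065676616
z85-100 px[320 256  74  30] 261 rect [ 519.4 -305.2] [ 94.5 206.9] 55.84 medz 94.03700678670714
tray seed [526.1011175  204.17254335  12.8740953 ]
scene seed [557.10887701 -94.74915119  94.83298005] table z 0.9132331225096095
z112-128 px[185 140  23  25] 351 rect [ 594.9 -260.9] [ 70.2 101.7] 2.8 medz 120.74882557904766
z112-128 px[242 159  17  20] 154 rect [ 499.9 -116. ] [64.5 50.2] 3.94 medz 121.01916172766857
z112-128 px[212 166  29  26] 384 rect [ 573.9 -117.4] [91.8 64.2] 1.08 medz 121.13432363292259
z85-100 px[214 172  46  25] 134 rect [545.8 -91.8] [ 33.5 156.2] 82.95 medz 93.42792282502103
tray seed [523.57235888 206.40414352  11.17028792]
tray[264 234  66  55] 1034 rect [525.3 208.4] [108.2 219.9] 15.66 medz 25.36679089708059
 rim 556 rect [525.3 209.1] [106.8 218.2] 14.88 medz 27.477770994815046
 grip 82 rect [525.3 208.7] [65.1 13.5] 13.21 medz 57.740166682816266
64.15389044945778
side jar [6.92283384e+02 5.56101923e-01 6.24207515e+01]
side bob [ 512.0901139  -485.78474647   49.04029143]
side glue [527.77483559 425.42720952  68.16576144]
scene jar [711.63006926  33.07766798  78.05686663]
scene glue [551.69118028 458.8689765   88.31786648]
```

View pics/wrist0.png

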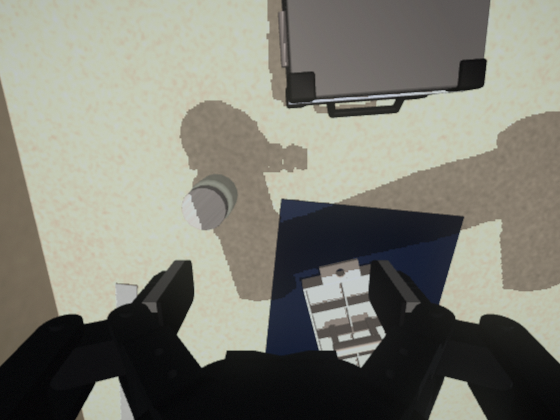

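Wrist: chest top at (390,50), jar (210,205), tray end tab with hole at (340,272). Chest rect 156×240 at (547.3,-212.7), yaw 4.13°; the handle prediction (504.4,-215.8) matches its measurement. Moving in front of the latch.

>>> arm_command --increments '[[[0,0,-43],[-106,-111,0],0],[[0,0,-43],[-106,-111,0],0],[[0,0,-43],[-106,-111,0],0],[[0,0,-43],[-106,-111,0],0],[[0,0,-43],[-106,-111,0],0]]'

```text
clock: 0.65
position: [517.0, -112.3, 199.1]
ee_rot: [-0.279, 0.65, 0.28, 0.649]
contact_force: [0.8, 0.0, 0.3]
gripper_width: 85.6
```

>>> arm_command --increments '[[[0,0,-43],[-106,-111,0],0],[[0,0,-43],[-106,-111,0],0],[[0,0,-43],[-106,-111,0],0],[[0,0,-43],[-106,-111,0],0.4],[[0,0,-43],[-106,-111,0],0.5]]'

```text
clock: 1.15
position: [409.3, -224.4, 199.2]
ee_rot: [-0.021, 0.707, 0.022, 0.707]
contact_force: [0.7, 0.7, -0.2]
gripper_width: 59.4
```

>>> arm_command --increments '[[[2.2,-30,0],[0,0,-100],0.5],[[2.2,-30,0],[0,0,-100],0.5],[[2.2,-30,0],[0,0,-100],0.5],[[2.2,-30,0],[0,0,-100],0.5],[[2.2,-30,0],[0,0,-100],0.5]]'

```text
clock: 1.65
position: [406.9, -223.9, 97.7]
ee_rot: [-0.011, 0.499, 0.029, 0.866]
contact_force: [0.6, -0.1, 0.0]
gripper_width: 42.8
```

```bash
cat >> h.py <<'E'
def show(st,yaw=4.13):
    M=R.from_quat(st['ee_rot']).as_matrix(); Z=R.from_euler('z',yaw,degrees=True).as_matrix()
    print('t',round(st['clock'],2),'p',np.round(st['position'],1),'w',round(st['gripper_width'],1),'F',np.round(st['contact_force'],1)); print('axes in chest',np.round((Z.T@M).T,3).tolist(),'q',np.round(st['joints'],2))
E
python3 - <<'E'
from h import *
st=readout.read_state(); im,d=imaging.get_image('wrist'); show(st)
cv2.imwrite('pics/w1.png',im); np.save('pics/w1.npy',d); np.save('pics/w1s.npy',cam('wrist',st),allow_pickle=True) if 0 else None
import pickle; pickle.dump((st,im,d),open('pics/w1.pkl','wb'))
E
```

```text
t 1.65 p [ 406.9 -223.9   97.7] w 42.8 F [ 0.6 -0.1  0. ]
axes in chest [[0.501, 0.003, -0.865], [0.011, 1.0, 0.01], [0.865, -0.014, 0.501]] q [-0.36  0.09 -0.64 -0.54 -0.42 -0.7 ]
```

View pics/w1.png

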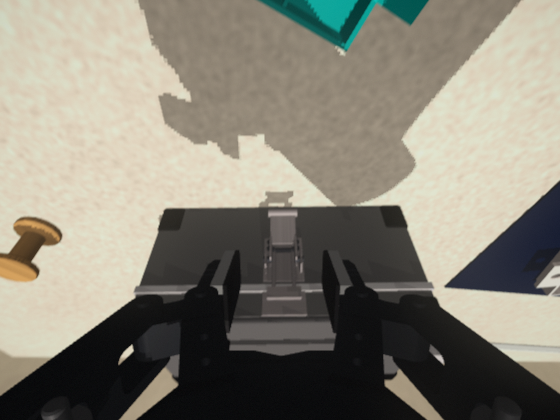

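The wrist view shows the chest's front face from above, the latch lever in the middle with its rolled end at (283,213), the bail either side of it at (265..302,260), bobbin far left, and the fingers at (230,285) and (335,285).

```bash
python3 - <<'E'
from h import *; import pickle
st,im,d=pickle.load(open('pics/w1.pkl','rb')); c=cam('wrist',st); C=cloud(d,c)
ch=np.array([547.3,-212.7]);Z=R.from_euler('z',4.13,degrees=True).as_matrix()
L=(C-np.r_[ch,0])@Z
for v in (209,212,215,220,228,240,250,260,270,285,300): print(v,[(u,*np.round(L[v,u]).astype(int)) for u in (256,262,266,272,276,284,292,296,302,310)])
# front face points
m=(d>0)&(L[...,0]>-85)&(L[...,0]<-65)&(abs(L[...,1])<115)&(abs(L[...,1])>40)&(L[...,2]>15)&(L[...,2]<85)
P=L[m]; print(len(P),'face fit x=a+b*y', np.polyfit(P[:,1],P[:,0],1))
g=cv2.cvtColor(im,cv2.COLOR_BGR2GRAY); 
for v in (209,212,214,216): print(v,g[v,262:306].tolist())
m=(d>0)&(L[...,0]>-82)&(L[...,0]<-68)&(L[...,2]>30)&(L[...,2]<80); print('face y range',L[m][:,1].min(),L[m][:,1].max(),np.percentile(L[m][:,1],[.5,99.5]))
E
```

```text
209 [(256, np.int64(-72), np.int64(-26), np.int64(4)), (262, np.int64(-73), np.int64(-20), np.int64(5)), (266, np.int64(-73), np.int64(-16), np.int64(5)), (272, np.int64(-98), np.int64(-9), np.int64(29)), (276, np.int64(-98), np.int64(-6), np.int64(29)), (284, np.int64(-98), np.int64(1), np.int64(29)), (292, np.int64(-97), np.int64(9), np.int64(29)), (296, np.int64(-98), np.int64(12), np.int64(29)), (302, np.int64(-72), np.int64(20), np.int64(4)), (310, np.int64(-72), np.int64(28), np.int64(5))]
212 [(256, np.int64(-73), np.int64(-26), np.int64(9)), (262, np.int64(-73), np.int64(-20), np.int64(9)), (266, np.int64(-72), np.int64(-16), np.int64(8)), (272, np.int64(-96), np.int64(-9), np.int64(30)), (276, np.int64(-96), np.int64(-6), np.int64(31)), (284, np.int64(-95), np.int64(1), np.int64(30)), (292, np.int64(-96), np.int64(9), np.int64(31)), (296, np.int64(-96), np.int64(12), np.int64(31)), (302, np.int64(-72), np.int64(20), np.int64(9)), (310, np.int64(-73), np.int64(28), np.int64(10))]
215 [(256, np.int64(-72), np.int64(-26), np.int64(12)), (262, np.int64(-73), np.int64(-20), np.in
[... 4716 characters left out ...]
61, 60, 61, 69, 121, 145, 146, 147, 146, 147, 147, 147, 147, 148, 149, 148, 148, 149, 149, 150, 150, 149, 150, 151, 150, 151, 152, 153, 151, 153, 153, 153, 147, 104, 67, 63, 64, 63, 64, 62, 62, 62]
214 [60, 60, 60, 60, 60, 74, 141, 174, 177, 175, 174, 175, 175, 175, 175, 176, 176, 175, 175, 175, 176, 175, 176, 176, 175, 176, 176, 173, 174, 175, 175, 175, 174, 176, 169, 116, 64, 63, 63, 62, 61, 62, 62, 62]
216 [60, 60, 59, 58, 60, 72, 120, 141, 131, 121, 120, 121, 122, 120, 121, 121, 121, 122, 122, 121, 120, 118, 118, 117, 116, 115, 115, 114, 113, 113, 115, 113, 116, 128, 122, 88, 62, 61, 61, 63, 63, 63, 62, 61]
face y range -118.68455730394473 117.99139196666714 [-117.16674443  116.89254186]
```

Lever tip at chest (-95, 0.5, 28), face centred in y. Going in, then closing on the end faces.

>>> arm_command --increments '[[[0,0,0],[18,2,-28],0.5],[[0,0,0],[36,4,-56],0.5],[[0,0,0],[53,5.5,-83],0.5],[[0,0,0],[53,5.5,-83],0.5],[[0,0,0],[53,5.5,-83],0.5]]'

```text
clock: 2.2
position: [460.2, -218.8, 14.7]
ee_rot: [-0.011, 0.5, 0.029, 0.866]
contact_force: [0.0, 1.1, 0.1]
gripper_width: 42.6
```

>>> arm_command --increments '[[[0,0,0],[0,0,0],0.8],[[0,0,0],[0,0,0],1],[[0,0,0],[0,0,0],1],[[0,0,0],[0,0,0],1],[[0,0,0],[0,0,0],1]]'

```text
clock: 2.7
position: [460.3, -218.8, 15.2]
ee_rot: [-0.011, 0.499, 0.029, 0.866]
contact_force: [0.1, 0.1, -0.2]
gripper_width: 0.2
```

```bash
python3 - <<'E'
from h import *
show(readout.read_state())
for th in np.arange(0,2.6,.25):
    a=np.radians(11.6); print(round(th,2), np.round([-45*(np.sin(a+th)-np.sin(a)),45*(np.cos(a)-np.cos(a+th))],1))
E
```

```text
t 2.7 p [ 460.3 -218.8   15.2] w 0.2 F [ 0.1  0.1 -0.2]
axes in chest [[0.501, 0.003, -0.865], [0.011, 1.0, 0.009], [0.865, -0.014, 0.501]] q [-0.36  0.32 -0.56 -0.8  -0.3  -0.42]
0.0 [-0.  0.]
0.25 [-10.6   3.6]
0.5 [-20.    9.7]
0.75 [-27.6  18. ]
1.0 [-32.9  27.9]
1.25 [-35.6  38.8]
1.5 [-35.6  50. ]
1.75 [-32.7  60.8]
2.0 [-27.3  70.7]
2.25 [-19.6  78.8]
2.5 [-10.1  84.8]
```

```bash
python3 - <<'E'
from h import *; import pickle
st=readout.read_state(); im,d=imaging.get_image('wrist'); pickle.dump((st,im,d),open('pics/w2.pkl','wb'))
im2,_=imaging.get_image('side'); a=cv2.resize(im2[205:325,250:410],(800,600),interpolation=cv2.INTER_CUBIC)
b=cv2.resize(im,(400,300)); 
out=np.vstack([np.hstack([cv2.resize(im[150:330,180:380],(400,360)),cv2.resize(a,(400,300))[:,:] if 0 else cv2.resize(a,(400,360))])]); cv2.imwrite('pics/w2.png',out)
E
```

```text
(no output)
```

View pics/w2.png

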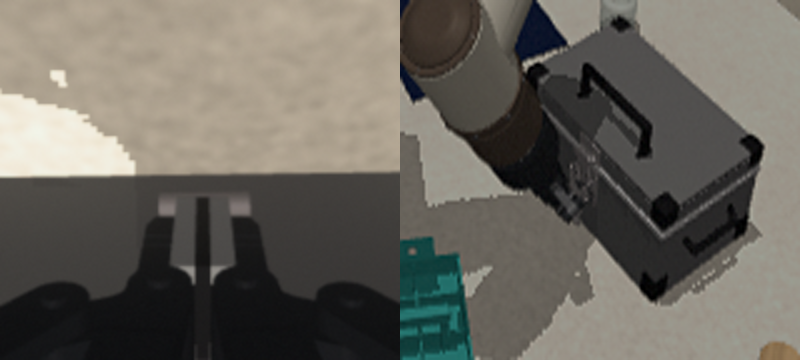

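```bash
python3 - <<'E'
from h import *; import pickle
st,im,d=pickle.load(open('pics/w2.pkl','rb')); ci=imaging.camera_info('wrist'); f=cam('wrist',st)[0]; T=np.array(ci['T_tool_cam'])
tool=cloud(d,(f,ci['cx'],ci['cy'],T[:3,3],T[:3,:3])); C=cloud(d,cam('wrist',st)); Z=R.from_euler('z',4.13,degrees=True).as_matrix(); L=(C-np.array([547.3,-212.7,0]))@Z
for u in (262,268,275,281,287,300):
  for v in range(242,306,5): print(u,v,np.round(tool[v,u],0).astype(int).tolist(),np.round(L[v,u]).astype(int).tolist(),im[v,u].tolist())
E
```

```text
262 242 [16, -13, 7] [-73, -13, 5] [62, 66, 68]
262 247 [-16, -11, -3] [-97, -11, 27] [75, 78, 83]
262 252 [-17, -11, 0] [-96, -11, 30] [111, 114, 122]
262 257 [-19, -11, 2] [-95, -11, 32] [97, 100, 107]
262 262 [-44, -9, -7] [-116, -9, 50] [28, 28, 31]
262 267 [-48, -9, -7] [-118, -9, 54] [30, 30, 32]
262 272 [-52, -9, -6] [-119, -9, 57] [28, 28, 28]
262 277 [-58, -8, -7] [-123, -8, 62] [23, 24, 24]
262 282 [-70, -8, -12] [-133, -8, 70] [23, 21, 22]
262 287 [-76, -7, -13] [-137, -7, 75] [22, 22, 22]
262 292 [-78, -7, -12] [-137, -7, 77] [28, 27, 27]
262 297 [-80, -7, -12] [-138, -7, 79] [20, 18, 18]
262 302 [-85, -7, -13] [-141, -7, 82] [19, 18, 17]
268 242 [17, -9, 8] [-72, -9, 4] [59, 63, 67]
268 247 [-15, -8, -2] [-97, -8, 27] [75, 78, 83]
268 252 [-41, -7, -11] [-118, -6, 45] [85, 87, 92]
268 257 [-45, -6, -10] [-119, -6, 49] [74, 77, 79]
268 262 [-53, -6, -12] [-124, -6, 55] [74, 77, 80]
268 267 [-57, -6, -11] [-125, -6, 59] [74, 76, 78]
268 272 [-61, -6, -11] [-128, -6, 63] [74, 76, 77]
268 277 [-65, -6, -11] [-130, -5, 66] [73, 74, 77]
268 282 [-68, -5, -11] [-131, -5, 69] [8
[... 2061 characters left out ...]
 2, 79] [18, 18, 18]
287 302 [-81, 2, -10] [-136, 2, 80] [18, 18, 17]
300 242 [16, 13, 7] [-73, 13, 5] [60, 63, 66]
300 247 [-16, 11, -3] [-98, 11, 28] [77, 81, 85]
300 252 [-18, 11, 0] [-96, 11, 30] [113, 115, 124]
300 257 [-17, 11, 3] [-94, 11, 32] [88, 91, 97]
300 262 [-43, 9, -7] [-115, 9, 49] [25, 26, 27]
300 267 [-49, 9, -7] [-118, 9, 54] [29, 29, 29]
300 272 [-52, 8, -7] [-119, 8, 57] [28, 27, 28]
300 277 [-58, 8, -7] [-123, 8, 62] [22, 23, 23]
300 282 [-70, 7, -11] [-132, 7, 70] [22, 21, 22]
300 287 [-76, 7, -13] [-136, 7, 74] [20, 21, 20]
300 292 [-77, 7, -12] [-136, 7, 76] [27, 26, 26]
300 297 [-80, 7, -12] [-138, 7, 79] [20, 18, 18]
300 302 [-83, 6, -11] [-139, 6, 82] [20, 19, 19]
```

```bash
python3 - <<'E'
from h import *
for n in ('side','scene'):
    d=np.load(f'pics/{n}0.npy'); C=cloud(d,cam(n)); m=(d>0)&(np.hypot(C[...,0]-624,C[...,1])<80)&(C[...,2]>130)
    P=C[m]; print(n,len(P),np.round(np.percentile(P[:,2],[0,.5,1,2,5]),1)); Q=P[P[:,2]<np.percentile(P[:,2],3)]; print(np.round(Q[:8]))
im,d=imaging.get_image('side'); C=cloud(d,cam('side')); Z=R.from_euler('z',4.13,degrees=True).as_matrix(); L=(C-np.array([547.3,-212.7,0]))@Z
st=readout.read_state(); M=R.from_quat(st['ee_rot']).as_matrix(); t=(C-st['position'])@M
m=(d>0)&(abs(t[...,1])<20)&(abs(t[...,2])<20)&(t[...,0]>-90)&(t[...,0]<20)
v,u=np.nonzero(m); o=np.argsort(-t[m][:,0])[:60:2]
for i in o: print(u[i],v[i],np.round(t[v[i],u[i]]),np.round(L[v[i],u[i]]),im[v[i],u[i]])
E
```

```text
side 3719 [242.5 250.8 255.9 265.5 292.8]
[[667.  12. 274.]
 [668.  13. 270.]
 [667.   7. 273.]
 [664.   9. 269.]
 [665.   5. 271.]
 [667.   2. 272.]
 [664.   8. 266.]
 [666.   5. 267.]]
scene 3687 [243.7 252.9 259.6 270.5 295.9]
[[565.   6. 284.]
 [582.  -6. 271.]
 [581.  -0. 276.]
 [581.   6. 281.]
 [579.   9. 283.]
 [575.  13. 285.]
 [570.   9. 278.]
 [582.  -5. 268.]]
324 283 [ 19. -10.  -1.] [-79. -10.  -2.] [ 92 100 105]
324 284 [ 19. -12.  -3.] [-81. -12.  -3.] [ 91  98 104]
322 280 [19.  2.  1.] [-77.   2.  -1.] [ 95 104 109]
323 282 [18. -6. -1.] [-79.  -5.  -2.] [ 94 102 107]
326 284 [ 18. -17.   1.] [-78. -17.  -1.] [ 92 101 106]
326 282 [ 18. -13.   5.] [-74. -13.   2.] [50 53 55]
319 279 [17. 10. -3.] [-81.  11.  -2.] [71 76 81]
325 282 [ 17. -11.   3.] [-76. -11.   1.] [82 89 93]
324 280 [17. -4.  5.] [-74.  -4.   3.] [45 47 48]
321 283 [17. -4. -7.] [-85.  -4.  -3.] [ 91  99 104]
319 280 [17.  8. -5.] [-84.   8.  -2.] [ 95 104 108]
319 281 [16.  5. -7.] [-86.   5.  -3.] [ 93 102 107]
320 283 [ 16.  -2. -10.] [-88.  -2.  -4.] [ 95 102 108]
320 281 [16.  3. -5.] [-84.   
[... 182 characters left out ...]
323 278 [14.  2.  7.] [-74.   2.   6.] [35 34 34]
322 284 [ 14. -10.  -8.] [-87. -10.  -1.] [ 90  97 102]
324 285 [ 14. -17.  -6.] [-85. -17.  -0.] [ 90  97 103]
320 282 [14. -1. -8.] [-87.  -1.  -1.] [ 92 100 106]
317 280 [ 14.  11. -10.] [-89.  11.  -2.] [ 92 100 105]
324 279 [13. -4.  7.] [-75.  -3.   7.] [33 32 33]
323 286 [ 13. -18. -10.] [-89. -17.  -1.] [ 89  96 102]
323 283 [ 13. -11.  -3.] [-84. -11.   2.] [ 92 100 104]
323 277 [12.  3.  9.] [-73.   3.   9.] [35 35 35]
316 281 [ 12.  10. -14.] [-93.  10.  -2.] [ 90  98 103]
321 284 [ 12.  -9. -10.] [-90.  -9.  -0.] [ 90  98 103]
322 276 [12.  7.  9.] [-73.   7.   9.] [40 40 40]
320 284 [ 11.  -7. -12.] [-92.  -7.  -1.] [ 92 100 106]
```

```bash
python3 - <<'E'
from h import *; import pickle
st,im,d=pickle.load(open('pics/w2.pkl','rb')); ci=imaging.camera_info('wrist'); f=cam('wrist',st)[0]; T=np.array(ci['T_tool_cam'])
t=cloud(d,(f,ci['cx'],ci['cy'],T[:3,3],T[:3,:3]))
for u in (270,276,286): print(u,[(v,*np.round(t[v,u][[0,2]],1)) for v in range(246,254)])
n=np.load('pics/wrist0.npy'); im=np.load('pics/wrist0_im.npy'); t=cloud(n,(f,ci['cx'],ci['cy'],T[:3,3],T[:3,:3]))
m=(n>0)&(t[...,0]<0)&(abs(t[...,1])<70); P=t[m]; print('open: max finger x',np.sort(P[:,0])[-40::4], P[np.argsort(P[:,0])[-40::8]].round(1))
E
```

```text
270 [(246, np.float64(-15.0), np.float64(-3.1)), (247, np.float64(-16.3), np.float64(-3.0)), (248, np.float64(-35.1), np.float64(-10.6)), (249, np.float64(-36.7), np.float64(-10.8)), (250, np.float64(-38.4), np.float64(-11.1)), (251, np.float64(-39.7), np.float64(-11.1)), (252, np.float64(-40.2), np.float64(-10.8)), (253, np.float64(-42.2), np.float64(-11.2))]
276 [(246, np.float64(-15.7), np.float64(-3.4)), (247, np.float64(-15.9), np.float64(-2.8)), (248, np.float64(-35.1), np.float64(-10.6)), (249, np.float64(-37.2), np.float64(-11.0)), (250, np.float64(-37.2), np.float64(-10.5)), (251, np.float64(-39.1), np.float64(-10.8)), (252, np.float64(-41.7), np.float64(-11.5)), (253, np.float64(-41.4), np.float64(-10.8))]
286 [(246, np.float64(-13.9), np.float64(-2.6)), (247, np.float64(-17.2), np.float64(-3.4)), (248, np.float64(-35.7), np.float64(-10.9)), (249, np.float64(-36.7), np.float64(-10.8)), (250, np.float64(-38.3), np.float64(-11.0)), (251, np.float64(-39.3), np.float64(-10.9)), (252, np.float64(-40.6), np.float64(-11.0)), (253, np.float64(-41.0), np.float64(-10.6))]
open: max finger x [-45.51086481 -45.3935033  -45.34122109 -45.23314891 -45.11795154
 -45.072473   -44.93798749 -44.85026416 -44.78904627 -44.2228435 ] [[-45.5 -43.3   8.7]
 [-45.3 -43.5   3.8]
 [-45.1 -43.3   6.7]
 [-44.9  42.3   6.2]
 [-44.8  42.2  -6.7]]
```

The fixed cameras and the wrist depth agree: the fingertips sit about 34 mm behind the reported TCP (shut), 45 mm open. I missed because of that offset; the lever is untouched. I will use fingertip = TCP − 34 mm along the tool axis from here on. Reopening and going 34 mm deeper.

>>> arm_command --increments '[[[0,0,0],[0,0,0],0.5],[[0,0,0],[0,0,0],0.5],[[0,0,0],[0,0,0],0.5],[[0,0,0],[0,0,0],0.5],[[0,0,0],[0,0,0],0.5]]'

```text
clock: 3.35
position: [460.2, -218.8, 14.8]
ee_rot: [-0.011, 0.5, 0.029, 0.866]
contact_force: [-0.1, -0.9, -0.5]
gripper_width: 42.8
```

>>> arm_command --increments '[[[0,0,0],[6,0.4,-10],0.5],[[0,0,0],[12,0.8,-20],0.5],[[0,0,0],[17,1.2,-29.5],0.5],[[0,0,0],[17,1.2,-29.5],0.5],[[0,0,0],[17,1.2,-29.5],0.5]]'

```text
clock: 3.85
position: [477.0, -217.7, -14.8]
ee_rot: [-0.011, 0.5, 0.029, 0.865]
contact_force: [-0.1, 0.3, 0.2]
gripper_width: 42.5
```

>>> arm_command --increments '[[[0,0,0],[0,0,0],0.7],[[0,0,0],[0,0,0],0.9],[[0,0,0],[0,0,0],1],[[0,0,0],[0,0,0],1],[[0,0,0],[0,0,0],1]]'

```text
clock: 4.35
position: [476.7, -217.2, -14.3]
ee_rot: [-0.011, 0.5, 0.029, 0.866]
contact_force: [-3.6, 1.4, 5.5]
gripper_width: 23.3
```

Gripped at 23 mm. Following the lever's arc.

>>> arm_command --increments '[[[0,0,0],[-5.4,-0.4,1.4],1],[[0,0,0],[-10.6,-0.8,3.6],1],[[0,0,0],[-15.5,-1.1,6.3],1],[[0,0,0],[-20,-1.4,9.7],1],[[0,0,0],[-24,-1.7,13.6],1]]'

```text
clock: 4.85
position: [452.6, -218.9, -0.2]
ee_rot: [-0.011, 0.5, 0.03, 0.866]
contact_force: [4.0, 2.4, -1.9]
gripper_width: 22.7
```

```bash
python3 - <<'E'
from h import *
show(readout.read_state())
E
```

```text
t 4.85 p [ 4.526e+02 -2.189e+02 -2.000e-01] w 22.7 F [ 4.   2.4 -1.9]
axes in chest [[0.501, 0.004, -0.866], [0.01, 1.0, 0.011], [0.866, -0.014, 0.501]] q [-0.4   0.34 -0.56 -0.89 -0.3  -0.31]
```

>>> arm_command --increments '[[[0,0,0],[-4.8,-0.3,6.2],1],[[0,0,0],[-8.8,-0.6,14.3],1],[[0,0,0],[-11.5,-0.8,25.2],1],[[0,0,0],[-11.5,-0.8,36.4],1],[[0,0,0],[-8.6,-0.6,47.2],1]]'

```text
clock: 5.35
position: [442.5, -219.6, 47.2]
ee_rot: [-0.011, 0.5, 0.029, 0.865]
contact_force: [4.1, 1.5, -6.6]
gripper_width: 22.4
```

>>> arm_command --increments '[[[0,0,0],[2.5,0.2,5],1],[[0,0,0],[5.4,0.4,9.9],1],[[0,0,0],[9.2,0.7,14],1],[[0,0,0],[13.1,1,18],1],[[0,0,0],[15.5,1.1,20],1]]'

```text
clock: 5.85
position: [454.8, -218.4, 66.3]
ee_rot: [-0.012, 0.502, 0.03, 0.864]
contact_force: [4.2, -9.1, -9.9]
gripper_width: 21.4
```

```bash
python3 - <<'E'
from h import *; import pickle
st=readout.read_state(); show(st)
im2,_=imaging.get_image('side'); a=cv2.resize(im2[205:325,250:410],(480,360),interpolation=cv2.INTER_CUBIC)
im,d=imaging.get_image('wrist'); cv2.imwrite('pics/w3.png',np.hstack([a,cv2.resize(im[180:340,200:360],(320,360))]))
E
```

```text
t 5.85 p [ 454.8 -218.4   66.3] w 21.4 F [ 4.2 -9.1 -9.9]
axes in chest [[0.495, 0.005, -0.869], [0.008, 1.0, 0.01], [0.869, -0.012, 0.495]] q [-0.3   0.2  -0.59 -0.58 -0.35 -0.7 ]
```

View pics/w3.png

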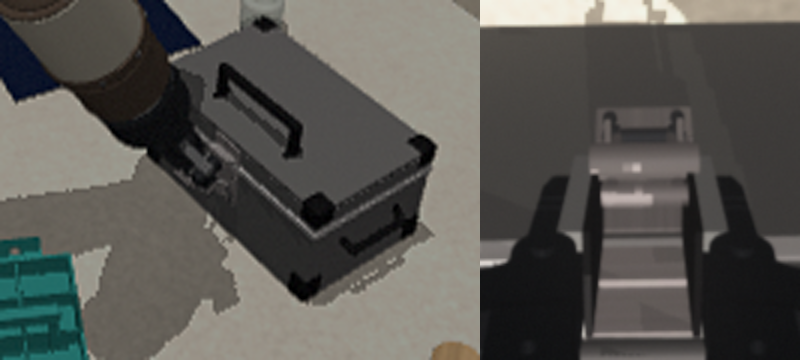

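The lever stands up with its rolled end between the fingers (right panel, (645,160)); lid closed. Releasing and backing off, then checking the lever's angle.

>>> arm_command --increments '[[[0,0,0],[0,0,0],0.5],[[0,0,0],[0,0,0],0.5],[[0,0,0],[0,0,0],0.5],[[0,0,0],[0,0,0],0.5],[[0,0,0],[-5,0,9],0.5]]'

```text
clock: 6.45
position: [452.0, -218.8, 75.8]
ee_rot: [-0.01, 0.501, 0.029, 0.865]
contact_force: [-0.0, -0.6, 0.2]
gripper_width: 42.6
```

>>> arm_command --increments '[[[0,0,0],[-18,-1,31],0.5],[[0,0,0],[-36,-2.5,62],0.5],[[0,0,0],[-50,-3.5,87],0.3],[[0,0,0],[-50,-3.5,87],0.3],[[0,0,0],[-50,-3.5,87],0.3]]'

```text
clock: 6.95
position: [401.8, -222.2, 163.8]
ee_rot: [-0.01, 0.5, 0.028, 0.865]
contact_force: [0.4, 0.3, -0.4]
gripper_width: 60.2
```

```bash
python3 - <<'E'
from h import *; import pickle
st=readout.read_state(); show(st)
im,d=imaging.get_image('wrist'); C=cloud(d,cam('wrist',st)); Z=R.from_euler('z',4.0,degrees=True).as_matrix(); L=(C-np.array([547.3,-212.7,0]))@Z
m=(d>0)&(abs(L[...,1])<13)&(L[...,0]<-78)&(L[...,2]>25)&(L[...,0]>-140)&(L[...,2]<125); P=L[m]
for z in range(25,125,5):
    q=P[(P[:,2]>=z)&(P[:,2]<z+5)]
    if len(q): print(z,len(q),'x',np.round(np.percentile(q[:,0],[2,50,98])),'y',np.round(np.percentile(q[:,1],[2,98]),1))
m=(d>0)&(L[...,2]>115)&(L[...,2]<125)&(abs(L[...,1])<115); P=L[m]; print('lid',len(P),np.percentile(P[:,2],[5,50,95]))
E
```

```text
t 6.95 p [ 401.8 -222.2  163.8] w 60.2 F [ 0.4  0.3 -0.4]
axes in chest [[0.5, 0.003, -0.866], [0.013, 1.0, 0.011], [0.866, -0.017, 0.5]] q [-0.32 -0.04 -0.61 -0.38 -0.55 -0.92]
70 7 x [-87. -85. -83.] y [11.4 12.5]
75 19 x [-92. -86. -81.] y [-11.2  10.4]
80 72 x [-103.  -98.  -90.] y [-11.6  10.9]
85 26 x [-107. -106. -102.] y [-11.1   9.3]
90 18 x [-126. -125. -125.] y [-12.3   8.9]
95 366 x [-134. -126.  -86.] y [-11.6  12.4]
100 224 x [-125.  -87.  -78.] y [-12.4  12.1]
105 100 x [-88. -86. -83.] y [-12.4  12. ]
lid 9247 [117.39071313 120.6796745  121.76305167]
```

By depth the lever's end is near (-127, 94), about 1.87 rad, which is too close to 1.9. I'll push it further open with closed fingers from the front.

>>> arm_command --increments '[[[0,0,0],[-20,-1.5,-11],1],[[0,0,0],[-40,-3,-23],1],[[0,0,0],[-40,-3,-23],1],[[0,0,0],[-40,-3,-23],1],[[0,0,0],[-40,-3,-23],1]]'

```text
clock: 7.5
position: [362.6, -225.4, 139.8]
ee_rot: [-0.01, 0.501, 0.029, 0.865]
contact_force: [0.1, -0.3, -0.7]
gripper_width: -0.3
```

>>> arm_command --increments '[[[0,0,0],[20,1.3,-34],1],[[0,0,0],[40,2.7,-68],1],[[0,0,0],[57.5,4,-99.5],1],[[0,0,0],[57.5,4,-99.5],1],[[0,0,0],[57.5,4,-99.5],1]]'

```text
clock: 8.0
position: [420.5, -221.5, 39.7]
ee_rot: [-0.01, 0.502, 0.029, 0.864]
contact_force: [-0.2, 0.4, 0.2]
gripper_width: -0.2
```

>>> arm_command --increments '[[[0,0,0],[6,0.4,3.5],1],[[0,0,0],[12,0.8,7],1],[[0,0,0],[18,1.2,10.5],1],[[0,0,0],[24,1.6,14],1],[[0,0,0],[28.5,2,16.5],1]]'

```text
clock: 8.5
position: [449.4, -219.5, 58.8]
ee_rot: [-0.011, 0.5, 0.029, 0.865]
contact_force: [-1.5, -0.5, -0.2]
gripper_width: -0.3
```

>>> arm_command --increments '[[[0,0,0],[0,0,0],1],[[0,0,0],[0,0,0],1],[[0,0,0],[-20,-1.5,-11.5],1],[[0,0,0],[-40,-3,-23],1],[[0,0,0],[-40,-3,-23],1]]'

```text
clock: 9.0
position: [406.7, -222.3, 34.6]
ee_rot: [-0.009, 0.501, 0.028, 0.865]
contact_force: [-0.9, -0.5, 0.8]
gripper_width: 0.1
```

>>> arm_command --increments '[[[0,0,0],[-18,-1,31],1],[[0,0,0],[-36,-2.5,62],1],[[0,0,0],[-54,-3.8,94],1],[[0,0,0],[-58,-4,100],1],[[0,0,0],[-58,-4,100],1]]'

```text
clock: 9.5
position: [349.3, -226.7, 136.5]
ee_rot: [-0.01, 0.5, 0.028, 0.866]
contact_force: [0.4, 0.3, 0.0]
gripper_width: 0.0
```

```bash
python3 - <<'E'
from h import *; import pickle
st=readout.read_state(); show(st)
im,d=imaging.get_image('wrist'); pickle.dump((st,im,d),open('pics/w4.pkl','wb')); C=cloud(d,cam('wrist',st)); Z=R.from_euler('z',4.0,degrees=True).as_matrix(); L=(C-np.array([547.3,-212.7,0]))@Z
m=(d>0)&(abs(L[...,1])<13)&(L[...,0]<-78)&(L[...,2]>25)&(L[...,0]>-140)&(L[...,2]<125); P=L[m]
for z in range(60,125,5):
    q=P[(P[:,2]>=z)&(P[:,2]<z+5)]
    if len(q): print(z,len(q),'x',np.round(np.percentile(q[:,0],[2,50,98])),'y',np.round(np.percentile(q[:,1],[2,98]),1))
cv2.imwrite('pics/w4.png',im)
E
```

```text
t 9.5 p [ 349.3 -226.7  136.5] w 0.0 F [0.4 0.3 0. ]
axes in chest [[0.501, 0.002, -0.866], [0.014, 1.0, 0.01], [0.866, -0.018, 0.5]] q [-0.43 -0.06 -0.67 -0.48 -0.54 -0.73]
```

```bash
python3 - <<'E'
from h import *; import pickle
Z=R.from_euler('z',4.0,degrees=True).as_matrix()
for n in ('side','scene'):
    im,d=imaging.get_image(n); L=(cloud(d,cam(n))-np.array([547.3,-212.7,0]))@Z
    m=(d>0)&(abs(L[...,1])<16)&(L[...,0]<-82)&(L[...,2]>50)&(L[...,0]>-145)&(L[...,2]<135)
    P=L[m]; P=P[np.argsort(-P[:,2])]; print(n,len(P)); print(np.round(P[:40:2]).astype(int).tolist())
    if n=='side': cv2.imwrite('pics/s5.png',cv2.resize(im[215:295,280:360],(560,560),interpolation=cv2.INTER_CUBIC))
st,im,d=pickle.load(open('pics/w4.pkl','rb')); L=(cloud(d,cam('wrist',st))-np.array([547.3,-212.7,0]))@Z
m=(d>0)&(abs(L[...,1])<14)&(L[...,0]>-135)&(L[...,0]<-60)&(L[...,2]>10); print(m.sum()); P=L[m]; print(np.round(P[::max(1,len(P)//20)]).astype(int).tolist())
E
```

```text
side 113
[[-122, -3, 116], [-110, 1, 114], [-120, 3, 114], [-120, -10, 114], [-112, 13, 113], [-112, -6, 113], [-121, 1, 113], [-118, 9, 112], [-109, -2, 112], [-110, -11, 112], [-123, 8, 112], [-116, 3, 111], [-114, -7, 111], [-110, 10, 111], [-113, 2, 111], [-111, -13, 110], [-113, -2, 110], [-114, 9, 110], [-114, 1, 109], [-86, 8, 107]]
scene 75
[[-114, 11, 120], [-108, 2, 117], [-106, -1, 115], [-103, 9, 115], [-117, -6, 114], [-118, -1, 113], [-107, 3, 113], [-105, 12, 112], [-105, -7, 111], [-111, 15, 111], [-85, 11, 109], [-104, 6, 107], [-105, 11, 107], [-108, 13, 106], [-86, -4, 106], [-86, 2, 106], [-100, 0, 105], [-84, -7, 105], [-85, 10, 104], [-102, 3, 102]]
633
[[-73, -13, 11], [-71, -1, 11], [-72, 9, 14], [-72, -9, 17], [-72, 0, 19], [-73, 9, 21], [-72, -12, 23], [-73, -3, 25], [-72, 5, 26], [-73, 13, 28], [-72, -7, 30], [-71, 1, 31], [-73, 10, 34], [-72, -10, 37], [-73, -2, 38], [-72, 6, 40], [-75, 14, 44], [-74, -8, 45], [-75, -1, 47], [-74, 6, 48], [-74, 13, 49]]
```

View pics/s5.png

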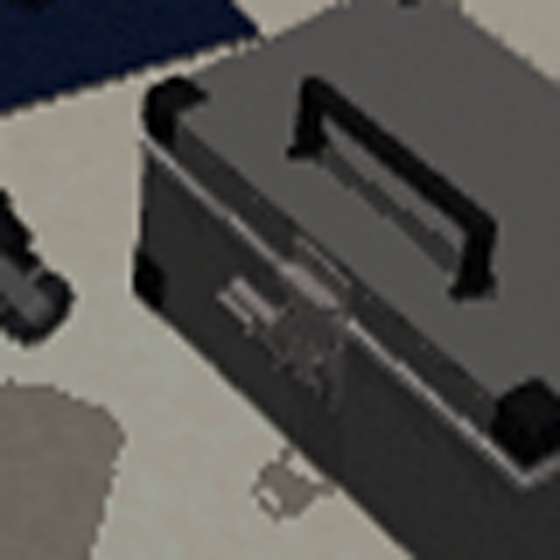

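Side crop: lever now points up and outward ((245,300) to (310,330)); its end at about (-114,109) means about 2.3 rad, lid closed. Now the handle.

>>> arm_command --increments '[[[-2.2,30,0],[50,3,40],0.5],[[-2.2,30,0],[50,3,40],0],[[-2.2,30,0],[50,3,40],0],[[-2.2,30,0],[50,3,40],0],[[-2.2,30,0],[50,3,40],0]]'

```text
clock: 10.15
position: [402.6, -222.6, 171.8]
ee_rot: [-0.019, 0.711, 0.021, 0.703]
contact_force: [-0.4, -0.1, -0.3]
gripper_width: 72.2
```

>>> arm_command --increments '[[[0,0,43],[50,4,0],0],[[0,0,43],[50,4,0],0],[[0,0,43],[50,4,0],0],[[0,0,43],[50,4,0],0],[[0,0,43],[50,4,0],0]]'

```text
clock: 10.65
position: [452.1, -218.3, 169.6]
ee_rot: [-0.278, 0.655, 0.279, 0.645]
contact_force: [-0.5, -0.8, 0.9]
gripper_width: 85.6
```

>>> arm_command --increments '[[[0,0,43],[55,4,0],0],[[0,0,43],[55,4,0],0],[[0,0,43],[55,4,0],0],[[0,0,43],[55,4,0],0],[[0,0,43],[55,4,0],0]]'

```text
clock: 11.15
position: [506.7, -214.0, 167.4]
ee_rot: [-0.497, 0.508, 0.497, 0.498]
contact_force: [0.4, 0.2, 0.1]
gripper_width: 85.5
```

```bash
python3 - <<'E'
from h import *; import pickle
st=readout.read_state(); show(st)
p=R.from_euler('z',4,degrees=True).apply([-43,0,154])+[547.8,-212.7,0]; print('shift to TCP at bar', p-[0,0,54]-st['position'])
im,d=imaging.get_image('wrist'); L=cloud(d,cam('wrist',st)); m=(d>0)&(L[...,2]>148)&(L[...,2]<164)&(L[...,0]<560)&(L[...,1]<-150); P=L[m].astype(np.float32); print(len(P),cv2.minAreaRect(P[:,:2]) if len(P) else 0)
M=R.from_quat(st['ee_rot']).as_matrix(); print('rotvec to align',np.degrees((R.from_euler('z',4,degrees=True)*R.from_matrix(np.array([[0,0,-1],[-1,0,0],[0,1,0]]).T)*R.from_matrix(M).inv()).as_rotvec()))
E
```

```text
t 11.15 p [ 506.7 -214.   167.4] w 85.5 F [0.4 0.2 0.1]
axes in chest [[-0.011, -0.01, -1.0], [-0.996, 0.084, 0.01], [0.084, 0.996, -0.011]] q [-0.1   0.29 -0.23  0.01 -1.07  0.08]
shift to TCP at bar [ -1.78431128  -1.67783717 -67.37604636]Traceback (most recent call last):
  File "<stdin>", line 4, in <module>
cv2.error: OpenCV(4.12.0) /io/opencv/modules/imgproc/src/convhull.cpp:143: error: (-215:Assertion failed) total >= 0 && (depth == CV_32F || depth == CV_32S) in function 'convexHull'
```

>>> arm_command --increments '[[[0,0,4.7],[-1.5,-1.7,-22],0],[[0,0,4.7],[-1.5,-1.7,-45],0],[[0,0,4.7],[-1.5,-1.7,-67],0],[[0,0,4.7],[-1.5,-1.7,-67],0],[[0,0,4.7],[-1.5,-1.7,-67],0]]'

```text
clock: 11.7
position: [504.9, -215.9, 99.9]
ee_rot: [0.518, -0.487, -0.518, -0.476]
contact_force: [-0.2, -0.4, 0.5]
gripper_width: 85.5
```

>>> arm_command --increments '[[[0,0,0],[0,0,0],0.5],[[0,0,0],[0,0,0],0.8],[[0,0,0],[0,0,0],1],[[0,0,0],[0,0,0],1],[[0,0,0],[0,0,0],1]]'

```text
clock: 12.2
position: [505.3, -215.9, 100.2]
ee_rot: [0.518, -0.487, -0.517, -0.476]
contact_force: [4.7, 0.6, -1.5]
gripper_width: 12.6
```

>>> arm_command --increments '[[[0,0,0],[0,0,0],1],[[0,0,0],[0,0,0],1],[[0,0,0],[0,0,0],1],[[0,0,0],[0,0,0],1],[[0,0,0],[0,0,0],1]]'

```text
clock: 12.7
position: [506.3, -215.8, 100.4]
ee_rot: [0.519, -0.486, -0.517, -0.477]
contact_force: [6.0, 0.4, -2.7]
gripper_width: 9.3
```

```bash
python3 - <<'E'
from h import *
st=readout.read_state(); show(st)
M=R.from_quat(st['ee_rot']).as_matrix(); G=st['position']-53*M[:,0]; print('grasp',G, 'bar pred',R.from_euler('z',4,degrees=True).apply([-43,0,154])+[547.3,-212.7,0])
# lid plan: rows of (tilt, TCP shift) per lid angle; bar->TCP offset 53 along tool x
Z=R.from_euler('z',4,degrees=True)
b0=np.array([-118,0,58.])
def pose(th,tilt):
    b=R.from_euler('y',th).apply(b0); return b+53*R.from_euler('y',tilt).apply([0,0,-1.])
ths=np.arange(0,1.81,.06); k=0.55
for i in range(0,len(ths)-1,5):
    p0=pose(ths[i],k*ths[i]); print('from',round(ths[i],2),'row turn chest-y deg step',round(np.degrees(.06*k),2))
    for th in ths[i+1:i+6]: print('  ',round(th,2),'rot',np.round(Z.apply([0,np.degrees(k*(th-ths[i])),0]),1),'shift',np.round(Z.apply(pose(th,k*th)-p0),1))
E
```

```text
t 12.7 p [ 506.3 -215.8  100.4] w 9.3 F [ 6.   0.4 -2.7]
axes in chest [[-0.008, -0.011, -1.0], [-1.0, -0.001, 0.008], [-0.001, 1.0, -0.011]] q [-0.1   0.35 -0.32  0.02 -0.9   0.16]
grasp [ 506.6503804  -215.22320084  153.4011565 ] bar pred [ 504.40474584 -215.69952837  154.        ]
from 0.0 row turn chest-y deg step 1.89
   0.06 rot [-0.1  1.9  0. ] shift [1.9 0.1 7. ]
   0.12 rot [-0.3  3.8  0. ] shift [ 4.3  0.3 13.8]
   0.18 rot [-0.4  5.7  0. ] shift [ 7.   0.5 20.4]
   0.24 rot [-0.5  7.5  0. ] shift [10.2  0.7 26.8]
   0.3 rot [-0.7  9.4  0. ] shift [13.7  1.  33. ]
from 0.3 row turn chest-y deg step 1.89
   0.36 rot [-0.1  1.9  0. ] shift [3.9 0.3 5.9]
   0.42 rot [-0.3  3.8  0. ] shift [ 8.   0.6 11.5]
   0.48 rot [-0.4  5.7  0. ] shift [12.6  0.9 16.8]
   0.54 rot [-0.5  7.5  0. ] shift [17.4  1.2 21.7]
   0.6 rot [-0.7  9.4  0. ] shift [22.4  1.6 26.4]
from 0.6 row turn chest-y deg step 1.89
   0.66 rot [-0.1  1.9  0. ] shift [5.3 0.4 4.3]
   0.72 rot [-0.3  3.8  0. ] shift [10.9  0.8  8.2]
   0.78 rot [-0.4  5.7  0. ] shift [16.6  1.2 11.7]
   0.84 rot [-0.5  7.5  0. ] s
[... 266 characters left out ...]
   1.14 rot [-0.5  7.5  0. ] shift [25.4  1.8  6.7]
   1.2 rot [-0.7  9.4  0. ] shift [31.8  2.2  7.3]
from 1.2 row turn chest-y deg step 1.89
   1.26 rot [-0.1  1.9  0. ] shift [6.5 0.5 0.2]
   1.32 rot [-0.3  3.8  0. ] shift [12.9  0.9 -0.1]
   1.38 rot [-0.4  5.7  0. ] shift [19.2  1.3 -0.7]
   1.44 rot [-0.5  7.5  0. ] shift [25.5  1.8 -1.8]
   1.5 rot [-0.7  9.4  0. ] shift [31.7  2.2 -3.3]
from 1.5 row turn chest-y deg step 1.89
   1.56 rot [-0.1  1.9  0. ] shift [ 6.   0.4 -1.9]
   1.62 rot [-0.3  3.8  0. ] shift [11.9  0.8 -4.2]
   1.68 rot [-0.4  5.7  0. ] shift [17.6  1.2 -6.8]
   1.74 rot [-0.5  7.5  0. ] shift [23.1  1.6 -9.8]
   1.8 rot [-0.7  9.4  0. ] shift [ 28.3   2.  -13.2]
```

Bar gripped; its pull on the tool puts the chest about 2 mm farther in +x (≈549.5), as the wrist view of the front face did. Raising the lid.

```bash
python3 - <<'E'
from h import *
Z=R.from_euler('z',4,degrees=True)
b0=np.array([-118,0,58.]); k=.4
def pose(th):
    b=R.from_euler('y',th).apply(b0); return b+53*R.from_euler('y',k*th).apply([0,0,-1.])
ths=np.linspace(0,1.8,21)
for i in range(0,20,5):
    print(ths[i],[[np.round(Z.apply([0,np.degrees(k*(t-ths[i])),0]),1).tolist(),np.round(Z.apply(pose(t)-pose(ths[i])),1).tolist(),1] for t in ths[i+1:i+6]])
E
```

```text
0.0 [[[-0.1, 2.1, 0.0], [3.8, 0.3, 10.4], 1], [[-0.3, 4.1, 0.0], [8.5, 0.6, 20.3], 1], [[-0.4, 6.2, 0.0], [14.0, 1.0, 29.7], 1], [[-0.6, 8.2, 0.0], [20.3, 1.4, 38.4], 1], [[-0.7, 10.3, 0.0], [27.4, 1.9, 46.4], 1]]
0.44999999999999996 [[[-0.1, 2.1, 0.0], [7.7, 0.5, 7.2], 1], [[-0.3, 4.1, 0.0], [16.1, 1.1, 13.7], 1], [[-0.4, 6.2, 0.0], [24.9, 1.7, 19.2], 1], [[-0.6, 8.2, 0.0], [34.2, 2.4, 23.8], 1], [[-0.7, 10.3, 0.0], [43.8, 3.1, 27.5], 1]]
0.8999999999999999 [[[-0.1, 2.1, 0.0], [9.9, 0.7, 2.7], 1], [[-0.3, 4.1, 0.0], [19.9, 1.4, 4.4], 1], [[-0.4, 6.2, 0.0], [30.0, 2.1, 5.1], 1], [[-0.6, 8.2, 0.0], [40.0, 2.8, 4.8], 1], [[-0.7, 10.3, 0.0], [50.0, 3.5, 3.5], 1]]
1.3499999999999999 [[[-0.1, 2.1, 0.0], [9.7, 0.7, -2.3], 1], [[-0.3, 4.1, 0.0], [19.1, 1.3, -5.5], 1], [[-0.4, 6.2, 0.0], [28.2, 2.0, -9.6], 1], [[-0.6, 8.2, 0.0], [36.7, 2.6, -14.6], 1], [[-0.7, 10.3, 0.0], [44.7, 3.1, -20.5], 1]]
```

>>> arm_command --increments '[[[-0.1,2.1,0],[3.8,0.3,10.4],1],[[-0.3,4.1,0],[8.5,0.6,20.3],1],[[-0.4,6.2,0],[14,1,29.7],1],[[-0.6,8.2,0],[20.3,1.4,38.4],1],[[-0.7,10.3,0],[27.4,1.9,46.4],1]]'

```text
clock: 13.2
position: [530.0, -214.0, 145.4]
ee_rot: [-0.47, 0.533, 0.561, 0.426]
contact_force: [-1.3, -1.6, -5.5]
gripper_width: 9.0
```

>>> arm_command --increments '[[[-0.1,2.1,0],[7.7,0.5,7.2],1],[[-0.3,4.1,0],[16.1,1.1,13.7],1],[[-0.4,6.2,0],[24.9,1.7,19.2],1],[[-0.6,8.2,0],[34.2,2.4,23.8],1],[[-0.7,10.3,0],[43.8,3.1,27.5],1]]'

```text
clock: 13.7
position: [568.5, -211.3, 174.8]
ee_rot: [-0.415, 0.575, 0.601, 0.369]
contact_force: [-6.6, 2.0, 10.3]
gripper_width: 9.3
```

```bash
cat > lid.py <<'E'
from h import *
import sys
Z=R.from_euler('z',4,degrees=True); H=np.array([549.5,-212.7,0])+Z.apply([75,0,96]); k=.4
st=readout.read_state(); show(st,4); M=R.from_quat(st['ee_rot']).as_matrix()
g=Z.inv().apply(st['position']-53*M[:,0]-H); th=np.radians(153.8)-np.arctan2(g[2],g[0]); X=Z.inv().apply(M[:,0]); tilt=np.arctan2(-X[0],-X[2])
print('grasp rel hinge',g.round(1),'r',np.hypot(g[0],g[2]),'theta',th,'tilt',np.degrees(tilt))
end=float(sys.argv[1])
for i in range(1,6):
    t=th+(end-th)*i/5; tl=tilt+k*(t-th); b=131.5*np.array([np.cos(np.radians(153.8)-t),0,np.sin(np.radians(153.8)-t)])
    p=H+Z.apply(b+53*np.array([-np.sin(tl),0,-np.cos(tl)])); print(round(t,2),Z.apply([0,np.degrees(tl-tilt),0]).round(1).tolist(),(p-st['position']).round(1).tolist())
E
python3 lid.py 1.4
```

```text
t 13.7 p [ 568.5 -211.3  174.8] w 9.3 F [-6.6  2.  10.3]
axes in chest [[-0.385, -0.007, -0.923], [-0.923, -0.001, 0.385], [-0.004, 1.0, -0.006]] q [-0.06  0.58  0.19  0.06 -1.57  0.12]
grasp rel hinge [-35.6   0.4 127.7] r 132.55960827341357 theta 0.8417793700056637 tilt 22.615960905189393
0.95 [-0.2, 2.6, 0.0] [12.4, 0.8, 3.1]
1.07 [-0.4, 5.1, 0.0] [24.9, 1.7, 5.7]
1.18 [-0.5, 7.7, 0.0] [37.4, 2.6, 6.7]
1.29 [-0.7, 10.2, 0.0] [50.0, 3.4, 6.2]
1.4 [-0.9, 12.8, 0.0] [62.3, 4.3, 4.2]
```

>>> arm_command --increments '[[[-0.2,2.6,0],[12.4,0.8,3.1],1],[[-0.4,5.1,0],[24.9,1.7,5.7],1],[[-0.5,7.7,0],[37.4,2.6,6.7],1],[[-0.7,10.2,0],[50,3.4,6.2],1],[[-0.9,12.8,0],[62.3,4.3,4.2],1]]'

```text
clock: 14.2
position: [628.6, -207.2, 182.6]
ee_rot: [-0.346, 0.619, 0.64, 0.297]
contact_force: [-1.3, 1.9, 7.0]
gripper_width: 8.8
```

```bash
python3 lid.py 1.8
```

```text
t 14.2 p [ 628.6 -207.2  182.6] w 8.8 F [-1.3  1.9  7. ]
axes in chest [[-0.587, -0.008, -0.809], [-0.809, -0.001, 0.587], [-0.005, 1.0, -0.006]] q [-0.04  0.83  0.58  0.08 -1.94  0.12]
grasp rel hinge [ 35.4   0.4 129.5] r 134.28218402786166 theta 1.3804676695181803 tilt 35.958145260673575
1.46 [-0.1, 1.9, 0.0] [8.3, 0.6, -5.0]
1.55 [-0.3, 3.8, 0.0] [17.1, 1.2, -8.1]
1.63 [-0.4, 5.8, 0.0] [25.5, 1.8, -12.0]
1.72 [-0.5, 7.7, 0.0] [33.6, 2.3, -16.6]
1.8 [-0.7, 9.6, 0.0] [41.1, 2.9, -22.0]
```

>>> arm_command --increments '[[[-0.1,1.9,0],[8.3,0.6,-4],1],[[-0.3,3.8,0],[17.1,1.2,-7],1],[[-0.4,5.8,0],[25.5,1.8,-11],1],[[-0.5,7.7,0],[33.6,2.3,-15.5],1],[[-0.7,9.6,0],[41,2.9,-21],1]]'

```text
clock: 14.7
position: [669.0, -204.5, 165.4]
ee_rot: [-0.292, 0.647, 0.662, 0.24]
contact_force: [5.6, 1.3, 8.6]
gripper_width: 9.1
```

```bash
python3 lid.py 1.9
```

```text
t 14.7 p [ 669.  -204.5  165.4] w 9.1 F [5.6 1.3 8.6]
axes in chest [[-0.717, -0.01, -0.697], [-0.697, 0.001, 0.717], [-0.006, 1.0, -0.008]] q [-0.03  1.05  0.9   0.1  -2.21  0.13]
grasp rel hinge [ 82.7   0.4 106.4] r 134.77504103925733 theta 1.7745893050554535 tilt 45.80317138032189
1.8 [-0.0, 0.6, 0.0] [0.2, 0.2, -4.3]
1.82 [-0.1, 1.1, 0.0] [2.3, 0.3, -6.0]
1.85 [-0.1, 1.7, 0.0] [4.4, 0.5, -7.8]
1.87 [-0.2, 2.3, 0.0] [6.5, 0.6, -9.6]
1.9 [-0.2, 2.9, 0.0] [8.5, 0.8, -11.5]
```

Lid at about 1.77 rad by the grip position. Letting go and withdrawing along the tool axis, then up.

>>> arm_command --increments '[[[0,0,0],[0,0,0],0.7],[[0,0,0],[0,0,0],0.7],[[0,0,0],[0,0,0],0.7],[[0,0,0],[0,0,0],0.7],[[0,0,0],[5,0,5],0.7]]'

```text
clock: 15.2
position: [673.1, -204.7, 171.1]
ee_rot: [-0.291, 0.647, 0.662, 0.24]
contact_force: [-0.8, 0.5, -2.7]
gripper_width: 25.8
```

>>> arm_command --increments '[[[0,0,0],[10,0,12],0.7],[[0,0,0],[20,0,24],0.7],[[0,0,0],[30,0,36],0.7],[[0,0,0],[40,0,50],0.7],[[0,0,0],[42,0,65],0.7]]'

```text
clock: 15.7
position: [699.8, -202.3, 228.1]
ee_rot: [-0.291, 0.648, 0.663, 0.238]
contact_force: [0.2, 0.3, -1.3]
gripper_width: 25.7
```

```bash
python3 - <<'E'
from h import *
show(readout.read_state(),4)
Z=R.from_euler('z',4,degrees=True)
im,d=imaging.get_image('side'); cv2.imwrite('pics/s6.png',im); C=cloud(d,cam('side')); np.save('pics/s6.npy',d)
L=Z.inv().apply((C-[549.5,-212.7,0]).reshape(-1,3)).reshape(C.shape)
# inner face of the lid: y in -100..100, z 130-200
m=(d>0)&(abs(L[...,1])<95)&(L[...,2]>125)&(L[...,2]<230)&(L[...,0]>60)&(L[...,0]<170); P=L[m]
for z in range(125,250,15):
    q=P[abs(P[:,2]-z)<7]; 
    if len(q): print(z,len(q),np.percentile(q[:,0],[5,25,50]).round(1))
E
```

```text
t 15.7 p [ 699.8 -202.3  228.1] w 25.7 F [ 0.2  0.3 -1.3]
axes in chest [[-0.72, -0.012, -0.694], [-0.694, -0.0, 0.72], [-0.009, 1.0, -0.008]] q [-0.03  1.22  1.4   0.14 -2.55  0.19]
125 132 [103.2 105.  106.4]
140 255 [107.1 109.  110.5]
155 267 [111.8 114.3 116. ]
170 274 [117.3 120.  121.4]
185 281 [123.2 125.  127.2]
200 277 [128.9 130.8 132.7]
215 227 [133.7 136.  137.5]
230 33 [140.1 142.8 144.7]
```

View pics/s6.png

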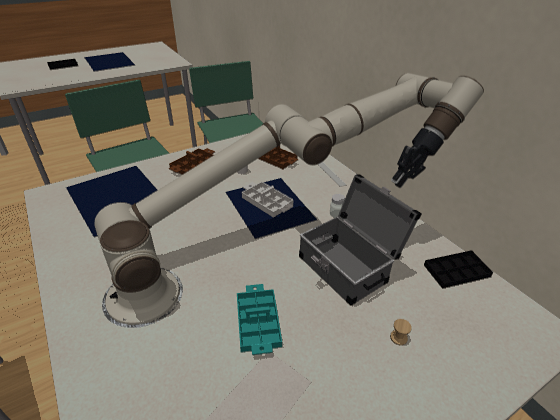

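Lid stands at its stop (slope gives ≈1.91 rad), chest open, latch out at (322,285). Retracting over the chest to look at the pins.

>>> arm_command --increments '[[[0.5,-8,0],[0,0,30],0.7],[[1,-16,0],[-20,0,50],0.5],[[1.7,-25,0],[-60,-2,60],0.5],[[2.3,-34,0],[-90,-4,60],0.5],[[3,-43,0],[-110,-6,60],0.5]]'

```text
clock: 16.25
position: [592.0, -208.5, 296.5]
ee_rot: [-0.47, 0.536, 0.559, 0.424]
contact_force: [0.4, -0.0, 2.5]
gripper_width: 42.9
```

>>> arm_command --increments '[[[0,0,-43],[-30,-3,0],0.5],[[0,0,-43],[-30,-3,-20],0.5],[[0,0,-43],[-30,-3,-50],0.5],[[0,0,-43],[-30,-3,-80],0.5],[[0,0,-43],[-30,-3,-100],0.5]]'

```text
clock: 16.75
position: [561.0, -211.4, 197.3]
ee_rot: [-0.24, 0.671, 0.362, 0.601]
contact_force: [0.7, -0.3, 0.5]
gripper_width: 42.7
```

>>> arm_command --increments '[[[0,0,-43],[0,0,-20],0.5],[[0,0,-43],[0,0,-20],0.5],[[0,0,-43],[0,0,-20],0.5],[[0,0,-43],[0,0,-20],0.5],[[0,0,-43],[0,0,-20],0.5]]'

```text
clock: 17.25
position: [561.1, -211.9, 180.2]
ee_rot: [0.022, 0.71, 0.116, 0.694]
contact_force: [1.1, 0.1, 0.6]
gripper_width: 42.6
```

```bash
python3 - <<'E'
from h import *; import pickle
st=readout.read_state(); show(st,4); im,d=imaging.get_image('wrist'); cv2.imwrite('pics/w7.png',im); pickle.dump((st,im,d),open('pics/w7.pkl','wb'))
E
```

```text
t 17.25 p [ 561.1 -211.9  180.2] w 42.6 F [1.1 0.1 0.6]
axes in chest [[-0.023, 0.195, -0.981], [-0.062, 0.979, 0.196], [0.998, 0.065, -0.01]] q [-0.2   0.42  0.07 -0.19 -1.3  -1.18]
```

View pics/w7.png

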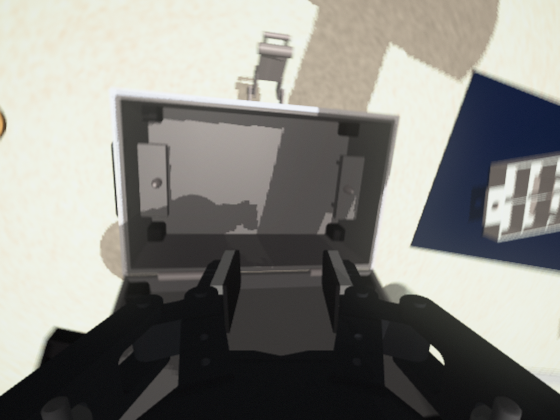

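Pins visible at about (156,183) and (350,190), latch open at the top, lid standing at the bottom.

```bash
python3 - <<'E'
from h import *; import pickle
st,im,d=pickle.load(open('pics/w7.pkl','rb')); c=cam('wrist',st); C=cloud(d,c)
pp=[]
for (u,v) in ((156,183),(350,190)):
    w=np.s_[v-12:v+13,u-12:u+13]; Q=C[w]; led=np.median(Q[...,2]); m=(Q[...,2]>led+5)&(Q[...,2]<led+22)
    vv,uu=np.nonzero(m); P=Q[m]; 
    print('ledge z',led,'n',m.sum(),'px',uu.mean()+u-12,vv.mean()+v-12,'mean',P.mean(0).round(1),'zmax',P[:,2].max().round(1))
    top=P[P[:,2]>P[:,2].max()-7]; tv,tu=np.nonzero((Q[...,2]>P[:,2].max()-6)&(Q[...,2]<led+22)); q=onplane(tu.mean()+u-12,tv.mean()+v-12,67,c); print(' top px',tu.mean()+u-12,tv.mean()+v-12,'->',q.round(1), top.mean(0).round(1)); pp.append(q)
    g=cv2.cvtColor(im[w],cv2.COLOR_BGR2GRAY); print(g[6:20,6:20].tolist())
D=pp[1]-pp[0]; print('dist',np.hypot(*D[:2]),'mid',(pp[0]+pp[1])/2,'yaw',np.degrees(np.arctan2(-D[0],D[1])))
# rim: points z 90-99
m=(d>0)&(abs(C[...,2]-95)<4)&(np.hypot(C[...,0]-548,C[...,1]+212)<150); P=C[m].astype(np.float32); print(len(P),cv2.minAreaRect(P[:,:2]))
E
```

```text
ledge z 53.960596754970084 n 75 px 155.4 183.76 mean [ 555.4 -307.9   65.9] zmax 70.8
 top px 154.42857142857142 184.24489795918367 -> [ 555.7 -308.5   67. ] [ 555.8 -308.1   67. ]
[[146, 145, 147, 146, 144, 137, 131, 127, 129, 133, 138, 144, 146, 145], [145, 146, 142, 139, 133, 123, 113, 108, 108, 114, 125, 136, 143, 146], [146, 145, 137, 125, 115, 106, 99, 94, 91, 93, 105, 122, 139, 145], [145, 142, 120, 107, 105, 101, 97, 94, 87, 84, 87, 104, 135, 145], [145, 132, 110, 100, 102, 102, 102, 94, 89, 83, 76, 88, 129, 146], [145, 123, 108, 116, 127, 121, 109, 98, 92, 85, 77, 81, 125, 145], [141, 116, 114, 143, 156, 147, 119, 98, 93, 85, 79, 91, 128, 146], [142, 120, 127, 165, 177, 165, 126, 97, 90, 83, 79, 107, 136, 145], [143, 128, 133, 168, 181, 163, 120, 93, 86, 89, 92, 122, 143, 145], [143, 136, 133, 153, 161, 145, 108, 86, 83, 101, 118, 136, 145, 145], [144, 142, 135, 138, 136, 123, 104, 99, 98, 119, 138, 142, 144, 144], [144, 144, 141, 136, 131, 122, 118, 123, 122, 135, 143, 143, 144, 144], [143, 143, 143, 141, 139, 137, 137, 138, 139, 142, 143, 144, 143, 144], [143, 142, 143, 14
[... 722 characters left out ...]
, [74, 72, 72, 73, 75, 78, 81, 97, 105, 96, 85, 82, 82, 83], [79, 79, 76, 74, 75, 74, 78, 88, 95, 91, 84, 82, 83, 84], [81, 81, 79, 78, 77, 75, 77, 81, 84, 84, 82, 82, 82, 83], [81, 82, 81, 81, 80, 80, 80, 80, 82, 82, 88, 91, 87, 82], [82, 81, 81, 80, 81, 82, 81, 81, 82, 82, 93, 98, 89, 85], [82, 81, 82, 81, 83, 82, 81, 82, 82, 82, 96, 106, 93, 83]]
dist 190.4868426343027 mid [ 549.18088388 -213.51092714   67.        ] yaw 3.9495618514494613Traceback (most recent call last):
  File "<stdin>", line 12, in <module>
cv2.error: OpenCV(4.12.0) /io/opencv/modules/imgproc/src/convhull.cpp:143: error: (-215:Assertion failed) total >= 0 && (depth == CV_32F || depth == CV_32S) in function 'convexHull'
```

```bash
python3 - <<'E'
from h import *; import pickle
st,im,d=pickle.load(open('pics/w7.pkl','rb')); c=cam('wrist',st)
g=cv2.cvtColor(im,cv2.COLOR_BGR2GRAY).astype(float)
def spot(u,v,base):
    w=g[v-4:v+5,u-4:u+5]-base; w[w<0]=0; y,x=np.mgrid[v-4:v+5,u-4:u+5]; return (w*x).sum()/w.sum(),(w*y).sum()/w.sum()
pp=[onplane(*spot(154,185,147),70,c),onplane(*spot(352,191,86),70,c)]
D=pp[1]-pp[0]; print(pp,'dist',np.hypot(*D[:2]),'mid',(pp[0]+pp[1])/2,'yaw',np.degrees(np.arctan2(-D[0],D[1])))
st=readout.read_state(); M=R.from_quat(st['ee_rot'])
for yaw in (4,14.5):
    T=R.from_matrix(np.array([[0,0,-1.],[0,1,0],[1,0,0]]).T); T=R.from_euler('z',yaw,degrees=True)*T
    print(yaw,'rotvec',np.degrees((T*M.inv()).as_rotvec()).round(1))
E
```

```text
[array([ 555.49354986, -308.37709204,   70.        ]), array([ 544.55455572, -116.58053234,   70.        ])] dist 192.10825569203763 mid [ 550.02405279 -212.47881219   70.        ] yaw 3.264291722586138
4 rotvec [-11.2  -1.7  -3.4]
14.5 rotvec [-11.   -2.7   7. ]
```

Pins 192.1 mm apart (spec 192), middle (550.0,-212.5). Now over the tray.

>>> arm_command --increments '[[[-11,-2.7,7],[-36,210,20],0.5],[[-11,-2.7,7],[-36,210,20],0.5],[[-11,-2.7,7],[-36,210,20],0.5],[[-11,-2.7,7],[-36,210,20],0.5],[[-11,-2.7,7],[-36,210,20],0.5]]'

```text
clock: 17.8
position: [524.1, 1.5, 203.9]
ee_rot: [-0.091, 0.699, 0.092, 0.703]
contact_force: [0.2, 0.1, -0.0]
gripper_width: 43.0
```

>>> arm_command --increments '[[[0,0,0],[0,210,0],0.5],[[0,0,0],[0,210,0],0.5],[[0,0,0],[0,210,0],0.5],[[0,0,0],[0,210,0],0.5],[[0,0,0],[0,210,0],0.5]]'

```text
clock: 18.3
position: [524.4, 215.3, 205.5]
ee_rot: [-0.092, 0.698, 0.095, 0.704]
contact_force: [-0.8, -1.0, 0.5]
gripper_width: 42.7
```

```bash
python3 - <<'E'
from h import *; import pickle
st=readout.read_state(); show(st,14.5); im,d=imaging.get_image('wrist'); cv2.imwrite('pics/w8.png',im); pickle.dump((st,im,d),open('pics/w8.pkl','wb'))
c=cam('wrist',st); C=cloud(d,c)
for n,lo,hi in (('grip',50,64),('rim',26,31),('all',20,64)):
    m=(d>0)&(C[...,2]>lo)&(C[...,2]<hi)&(im.min(-1)>90)&(np.hypot(C[...,0]-525,C[...,1]-209)<140); m[300:]=0
    P=C[m].astype(np.float32); print(n,len(P),cv2.minAreaRect(np.ascontiguousarray(P[:,:2])) if len(P)>5 else '')
M=R.from_quat(st['ee_rot']); T=R.from_euler('z',14.5,degrees=True)*R.from_matrix(np.array([[0,0,-1.],[0,1,0],[1,0,0]]).T); print(np.degrees((T*M.inv()).as_rotvec()).round(1))
E
```

```text
t 18.3 p [524.4 215.3 205.5] w 42.7 F [-0.8 -1.   0.5]
axes in chest [[0.009, 0.002, -1.0], [-0.012, 1.0, 0.002], [1.0, 0.012, 0.009]] q [ 0.68  0.28 -0.14  0.   -1.15 -1.98]
grip 613 ((524.2819213867188, 205.77745056152344), (63.20330810546875, 11.345972061157227), 14.994412422180176)
rim 2769 ((524.841064453125, 206.16160583496094), (104.36930084228516, 218.45436096191406), 14.12527847290039)
all 4357 ((524.8682861328125, 206.18702697753906), (104.43915557861328, 218.5003662109375), 14.160688400268555)
[-0.2  0.5 -0.7]
```

View pics/w8.png

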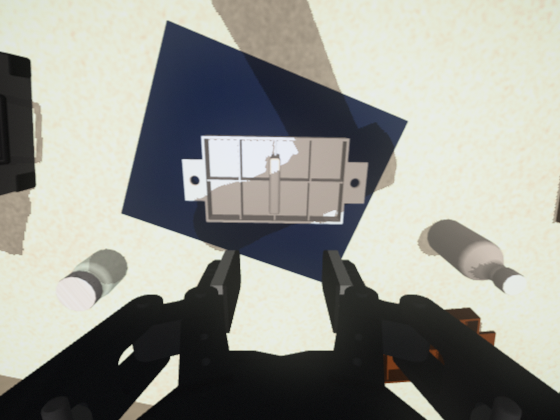

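Tray found cleanly: 104.4×218.5 mm at (524.8,206.2), yaw 14.15°, holes at (195,181) and (354,183). Glue at right, jar at left, clear of the tool. Descending to the grip bar.

>>> arm_command --increments '[[[-0.2,0.5,-1.1],[0.4,-9.1,-40],0.5],[[-0.2,0.5,-1.1],[0.4,-9.1,-80],0.5],[[-0.2,0.5,-1.1],[0.4,-9.1,-120],0.5],[[-0.2,0.5,-1.1],[0.4,-9.1,-150],0.5],[[-0.2,0.5,-1.1],[0.4,-9.1,-150],0.5]]'

```text
clock: 18.85
position: [522.2, 202.8, 51.9]
ee_rot: [-0.087, 0.705, 0.085, 0.699]
contact_force: [-1.0, -0.9, 0.3]
gripper_width: 42.7
```

```bash
python3 - <<'E'
from h import *; import pickle
st=readout.read_state(); show(st,14.15); print(np.array([524.8,206.2,-2])-st['position'])
M=R.from_quat(st['ee_rot']); T=R.from_euler('z',14.15,degrees=True)*R.from_matrix(np.array([[0,0,-1.],[0,1,0],[1,0,0]]).T); print(np.degrees((T*M.inv()).as_rotvec()).round(2))
im,d=imaging.get_image('wrist'); C=cloud(d,cam('wrist',st)); m=(d>0)&(C[...,2]>53)&(C[...,2]<64)&(im.min(-1)>90)&(np.hypot(C[...,0]-525,C[...,1]-207)<45); P=C[m].astype(np.float32); print(len(P),cv2.minAreaRect(np.ascontiguousarray(P[:,:2])),P.min(0),P.max(0))
E
```

```text
t 18.85 p [522.2 202.8  51.9] w 42.7 F [-1.  -0.9  0.3]
axes in chest [[-0.009, -0.002, -1.0], [0.002, 1.0, -0.002], [1.0, -0.002, -0.009]] q [ 0.66  0.43 -0.33 -0.   -0.81 -1.98]
[  2.61327345   3.35438041 -53.92294709]
[ 0.25 -0.46  0.14]
1830 ((524.2335205078125, 206.40269470214844), (63.24769592285156, 11.663118362426758), 13.87828540802002) [493.00232  193.74069   53.049473] [555.852    219.07808   60.268276]
```

>>> arm_command --increments '[[[0.2,-0.4,0],[2.4,3.6,-18],0.5],[[0.2,-0.4,0],[2.4,3.6,-36],0.5],[[0.2,-0.4,0],[2.4,3.6,-48],0.5],[[0.2,-0.4,0],[2.4,3.6,-54],0.5],[[0.2,-0.4,0],[2.4,3.6,-54],0.5]]'

```text
clock: 19.4
position: [527.2, 207.8, 1.2]
ee_rot: [-0.086, 0.7, 0.087, 0.703]
contact_force: [0.1, -0.2, 0.7]
gripper_width: 42.8
```

>>> arm_command --increments '[[[0,0,0],[0,0,0],0.7],[[0,0,0],[0,0,0],0.8],[[0,0,0],[0,0,0],0.9],[[0,0,0],[0,0,0],1],[[0,0,0],[0,0,0],1]]'

```text
clock: 19.9
position: [527.8, 208.2, 2.3]
ee_rot: [-0.086, 0.7, 0.087, 0.704]
contact_force: [-1.7, -1.0, 5.9]
gripper_width: 11.0
```

>>> arm_command --increments '[[[0,0,0],[0,0,0],1],[[0,0,0],[0,0,3],1],[[0,0,0],[0,0,8],1],[[0,0,0],[0,0,15],1],[[0,0,0],[0,0,20],1]]'

```text
clock: 20.4
position: [527.9, 208.2, 22.8]
ee_rot: [-0.086, 0.699, 0.088, 0.704]
contact_force: [1.1, -0.5, -3.6]
gripper_width: 10.7
```

Tray lifted (−3.6 N ≈ 0.3 kg). Raising and carrying it over the chest, turning −10.4°.

>>> arm_command --increments '[[[0,0,0],[0,0,25],1],[[0,0,0],[0,0,55],1],[[0,0,0],[0,-10,85],1],[[0,0,0],[0,-30,105],1],[[0,0,0],[0,-60,115],1]]'

```text
clock: 20.9
position: [529.1, 149.2, 140.7]
ee_rot: [-0.086, 0.698, 0.089, 0.706]
contact_force: [0.9, -0.1, -4.0]
gripper_width: 10.9
```

>>> arm_command --increments '[[[0,0,-2],[3,-36,0],1],[[0,0,-4],[6,-72,0],1],[[0,0,-6],[9,-108,0],1],[[0,0,-8],[12,-144,0],1],[[0,0,-10],[15,-180,0],1]]'

```text
clock: 21.4
position: [543.7, -32.2, 141.1]
ee_rot: [-0.025, 0.702, 0.027, 0.711]
contact_force: [0.3, 0.5, -3.8]
gripper_width: 11.0
```

>>> arm_command --increments '[[[0,0,0],[2,-40,0],1],[[0,0,0],[4,-80,0],1],[[0,0,0],[6,-120,0],1],[[0,0,0],[8,-150,0],1],[[0,0,0],[10,-170,0],1]]'

```text
clock: 21.9
position: [553.1, -204.3, 141.1]
ee_rot: [-0.024, 0.702, 0.026, 0.711]
contact_force: [1.2, 1.0, -3.4]
gripper_width: 10.7
```

```bash
cat > tray.py <<'E'
from h import *; import pickle,sys
st=readout.read_state(); show(st,3.7); im,d=imaging.get_image('wrist'); c=cam('wrist',st); C=cloud(d,c)
cv2.imwrite(f'pics/{sys.argv[1]}.png',im); pickle.dump((st,im,d),open(f'pics/{sys.argv[1]}.pkl','wb'))
M=R.from_quat(st['ee_rot']).as_matrix(); b=st['position']-53*M[:,0]-[0,0,47]; print('expected tray origin',b.round(1))
hs=cv2.cvtColor(im,cv2.COLOR_BGR2HSV)
m=(d>0)&(abs(C[...,2]-b[2]-24)<5)&(im.min(-1)>75)&(np.hypot(C[...,0]-b[0],C[...,1]-b[1])<125)
k,l,s,_=cv2.connectedComponentsWithStats(m.astype(np.uint8)); m=np.isin(l,[i for i in range(1,k) if s[i,4]>40])
P=C[m].astype(np.float32); r=cv2.minAreaRect(np.ascontiguousarray(P[:,:2])); print('tray rect',r,len(P))
A=np.c_[P[:,:2]-P[:,:2].mean(0),np.ones(len(P))]; s,*_=np.linalg.lstsq(A,P[:,2],rcond=None); print('slope x,y rad',s[:2].round(3),'z',s[2].round(1))
M_=R.from_quat(st['ee_rot']); T=R.from_euler('z',3.7,degrees=True)*R.from_matrix(np.array([[0,0,-1.],[0,1,0],[1,0,0]]).T); print('level rotvec',np.degrees((T*M_.inv()).as_rotvec()).round(2))
E
python3 tray.py w9
```

```text
t 21.9 p [ 553.1 -204.3  141.1] w 10.7 F [ 1.2  1.  -3.4]
axes in chest [[0.012, 0.003, -1.0], [-0.006, 1.0, 0.003], [1.0, 0.006, 0.012]] q [-0.08  0.37 -0.17 -0.01 -1.02 -1.42]
expected tray origin [ 552.5 -204.5  147.1]
tray rect ((544.8026733398438, -205.36651611328125), (94.29766082763672, 218.56036376953125), 3.8788750171661377) 8747
slope x,y rad [0.001 0.001] z 166.9
level rotvec [-0.22  0.67 -0.34]
```

View pics/w9.png

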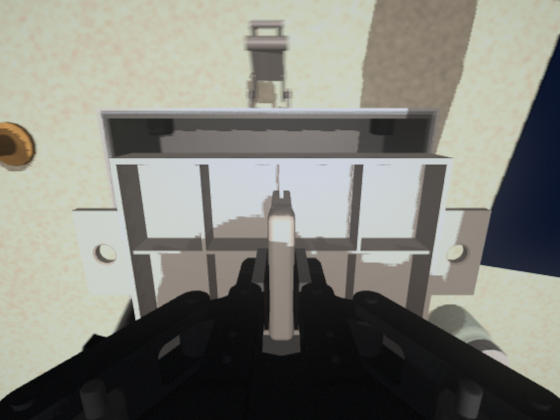

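Held tray seen level; holes at (105,253) and (456,252), box over the chest, latch still open at the top.

```bash
cat > holes.py <<'E'
from h import *; import pickle,sys
f=sys.argv[1]; z0=float(sys.argv[2]); px=eval(sys.argv[3])
st,im,d=pickle.load(open(f'pics/{f}.pkl','rb')); c=cam('wrist',st); C=cloud(d,c); hh=[]
for u,v in px:
    m=np.zeros(d.shape,np.uint8); w=np.s_[v-18:v+19,u-18:u+19]; m[w]=(C[w][...,2]<z0+12)
    k,l,s,ce=cv2.connectedComponentsWithStats(m); i=l[v,u]; q=onplane(*ce[i],z0+22.5,c); hh.append(q); print('hole px',ce[i].round(1),'area',s[i,4],q.round(1))
D=hh[1]-hh[0]; print('dist',np.hypot(*D[:2]).round(1),'mid',((hh[0]+hh[1])/2).round(1),'yaw',np.degrees(np.arctan2(-D[0],D[1])).round(2),'TCP',st['position'].round(1))
E
python3 holes.py w9 141.8 '[(105,253),(456,252)]'
```

```text
hole px [106.8 251.4] area 180 [ 556.2 -300.4  164.3]
hole px [454.3 251.4] area 181 [ 543.  -109.6  164.3]
dist 191.3 mid [ 549.6 -205.   164.3] yaw 3.97 TCP [ 553.1 -204.3  141.1]
```

```bash
python3 - <<'E'
from h import *; import pickle
for f in ('w7','w9'):
    st,im,d=pickle.load(open(f'pics/{f}.pkl','rb')); c=cam('wrist',st); C=cloud(d,c)
    m=(d>0)&(abs(C[...,2]-95)<3.5)&(abs(C[...,0]-550)<110)&(abs(C[...,1]+212)<135)&(im.min(-1)>60)
    Z=R.from_euler('z',4,degrees=True); L=Z.inv().apply(C[m]-[550,-212.5,0])
    fr=L[(L[:,0]<-60)&(abs(L[:,1])<110)]; 
    b=[np.percentile(fr[abs(fr[:,1]-y)<8][:,0],[3,50,97]) for y in range(-100,101,40)]
    print(f,m.sum(),'front rim x by y',np.round(b,1).tolist())
    e=L[(L[:,0]<(-55 if f=='w9' else 60))]; a=e[e[:,1]<-100][:,1]; q=e[e[:,1]>100][:,1]
    print(' ends y',np.percentile(a,[2,50,98]).round(1),np.percentile(q,[2,50,98]).round(1),len(a),len(q))
    for s in (-1,1):
        w=e[e[:,1]*s>112]; 
        if len(w)>20: print('  end wall fit y vs x',np.polyfit(w[:,0],w[:,1],1).round(4),w[:,0].min().round(),w[:,0].max().round())
E
```

```text
w7 8366 front rim x by y [[-77.1, -73.8, -70.4], [-77.1, -73.7, -70.4], [-76.9, -73.8, -70.5], [-76.9, -73.6, -70.3], [-77.0, -73.8, -70.4], [-76.9, -73.7, -70.4]]
 ends y [-120.3 -116.1 -102.7] [102.7 115.2 119.5] 1989 1138
  end wall fit y vs x [-3.300000e-03 -1.165568e+02] -77.0 60.0
  end wall fit y vs x [9.000000e-04 1.157305e+02] -77.0 60.0
w9 4778 front rim x by y [[-77.2, -73.9, -70.6], [-77.3, -74.0, -70.6], [-77.3, -74.0, -70.6], [-76.6, -74.0, -70.6], [-76.7, -73.4, -70.7], [-76.7, -74.0, -70.7]]
 ends y [-120.2 -114.5 -100.6] [100.6 114.1 119.6] 534 492
  end wall fit y vs x [-4.740000e-02 -1.198056e+02] -77.0 -55.0
  end wall fit y vs x [2.41000e-02 1.17645e+02] -77.0 -56.0
```

Rim edges give chest middle (550,-212.7), yaw 4.0°, agreeing with the pins; holes mid (549.6,-205.0), yaw 3.97°. Shifting and lowering to just above the pins.

>>> arm_command --increments '[[[0,0,0],[0.4,-4,0],1],[[0,0,0],[0.4,-7.7,0],1],[[0,0,0],[0.4,-7.7,-10],1],[[0,0,0],[0.4,-7.7,-20],1],[[0,0,0],[0.4,-7.7,-25],1]]'

```text
clock: 22.45
position: [552.9, -213.0, 114.2]
ee_rot: [-0.024, 0.703, 0.026, 0.71]
contact_force: [0.8, 0.1, -3.5]
gripper_width: 10.7
```

>>> arm_command --increments '[[[0,0,0],[0,0,-10],1],[[0,0,0],[0,0,-20],1],[[0,0,0],[0,0,-28],1],[[0,0,0],[0,0,-34],1],[[0,0,0],[0,0,-34],1]]'

```text
clock: 22.95
position: [552.2, -212.8, 79.0]
ee_rot: [-0.023, 0.704, 0.026, 0.709]
contact_force: [0.3, 0.7, -3.3]
gripper_width: 10.5
```

```bash
python3 tray.py w10; cat pics/w10.png >/dev/null
```

```text
t 22.95 p [ 552.2 -212.8   79. ] w 10.5 F [ 0.3  0.7 -3.3]
axes in chest [[0.007, 0.003, -1.0], [-0.005, 1.0, 0.003], [1.0, 0.005, 0.007]] q [-0.1   0.44 -0.24 -0.01 -0.89 -1.4 ]
expected tray origin [ 551.8 -213.    85. ]
tray rect ((510.95037841796875, -216.01417541503906), (158.8402862548828, 218.72897338867188), 3.8320703506469727) 10605
slope x,y rad [-0.039 -0.001] z 105.5
level rotvec [-0.22  0.38 -0.3 ]
```

```bash
python3 holes.py w10 79.7 '[(106,251),(454,251)]'; python3 - <<'E'
from h import *; import pickle
st,im,d=pickle.load(open('pics/w10.pkl','rb')); c=cam('wrist',st); C=cloud(d,c)
a=im[225:280,80:135]; b=im[225:280,427:482]; cv2.imwrite('pics/w10c.png',cv2.resize(np.hstack([a,b]),(800,400),interpolation=cv2.INTER_CUBIC))
Z=R.from_euler('z',4,degrees=True); L=Z.inv().apply((C-[550,-212.7,0]).reshape(-1,3)).reshape(C.shape)
m=(d>0)&(abs(L[...,2]-95)<3.5)&(L[...,0]<-66)&(L[...,0]>-82)&(abs(L[...,1])<125); q=L[m]
print('front rim',[np.percentile(q[abs(q[:,1]-y)<10][:,0],[3,97]).round(1).tolist() for y in (-90,0,90)],'y',np.percentile(q[:,1],[1,99]).round(1))
for (u,v) in ((107,251),(454,251)):
    w=np.s_[v-14:v+15,u-14:u+15]; Q=L[w]; mm=(Q[...,2]<85); print('through hole z',np.percentile(Q[mm][:,2],[5,50,95]).round(1), 'pin-like pts (55..75):', Q[mm&(Q[...,2]>58)].mean(0).round(1),(mm&(Q[...,2]>58)).sum())
E
```

```text
hole px [106.8 251.5] area 179 [ 555.3 -308.9  102.2]
hole px [454.2 251.3] area 181 [ 542.1 -118.2  102.2]
dist 191.2 mid [ 548.7 -213.6  102.2] yaw 3.95 TCP [ 552.2 -212.8   79. ]
front rim [[-76.8, -70.6], [-76.8, -70.6], [-76.8, -70.5]] y [-118.5  118.4]
through hole z [69.3 75.8 81.8] pin-like pts (55..75): [  10.8 -113.1   75.7] 179
through hole z [66.9 73.9 79.8] pin-like pts (55..75): [ 12.  112.9  73.7] 181
```

View pics/w10c.png

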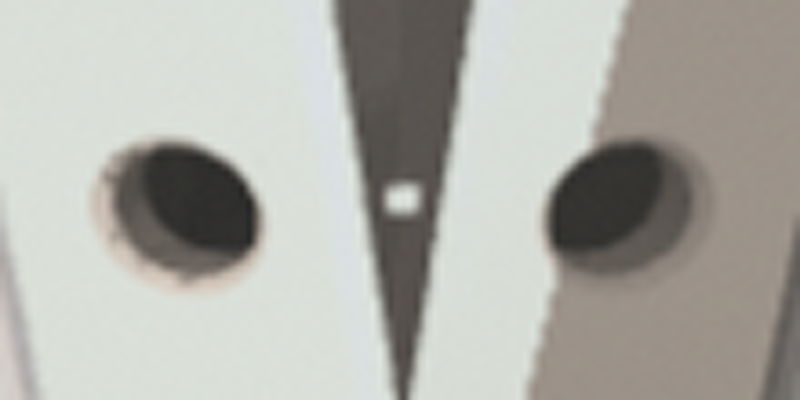

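Holes seen with the end walls behind; tray mid (548.7,-213.6). All chest estimates average (549.7,-212.7), so shift +1.0, +0.9 while lowering to just above the pins.

>>> arm_command --increments '[[[0,0,0],[0.5,0.5,-4],1],[[0,0,0],[1,0.9,-8],1],[[0,0,0],[1.2,0.9,-14],1],[[0,0,0],[1.2,0.9,-18],1],[[0,0,0],[1.2,0.9,-18],1]]'

```text
clock: 23.5
position: [553.2, -212.0, 60.8]
ee_rot: [-0.023, 0.704, 0.026, 0.709]
contact_force: [-1.6, -0.6, -3.5]
gripper_width: 10.7
```

```bash
python3 tray.py w11|grep -v rect; python3 holes.py w11 61.5 '[(106,251),(454,251)]'; python3 - <<'E'
from h import *
P=[]
for i in range(3): imaging.get_image('wrist'); P.append(readout.read_state()['position'])
print(np.round(P,2))
E
```

```text
t 23.5 p [ 553.2 -212.    60.8] w 10.7 F [-1.6 -0.6 -3.5]
axes in chest [[0.006, 0.003, -1.0], [-0.005, 1.0, 0.003], [1.0, 0.005, 0.006]] q [-0.1   0.46 -0.25 -0.01 -0.85 -1.4 ]
expected tray origin [ 552.9 -212.2   66.8]
slope x,y rad [-0.048 -0.009] z 90.8
level rotvec [-0.22  0.35 -0.3 ]
hole px [106.8 251.5] area 178 [ 556.4 -308.1   84. ]
hole px [454.2 251.3] area 178 [ 543.2 -117.4   84. ]
dist 191.2 mid [ 549.8 -212.7   84. ] yaw 3.96 TCP [ 553.2 -212.    60.8]
[[ 553.89 -212.15   61.63]
 [ 554.08 -212.2    61.88]
 [ 554.1  -212.19   61.98]]
```

>>> arm_command --increments '[[[0,0,0],[-0.8,0.2,-2],1],[[0,0,0],[-0.8,0.2,-5],1],[[0,0,0],[-0.8,0.2,-7],1],[[0,0,0],[-0.8,0.2,-8],1],[[0,0,0],[-0.8,0.2,-8],1]]'

```text
clock: 24.2
position: [553.2, -212.0, 53.7]
ee_rot: [-0.024, 0.704, 0.026, 0.71]
contact_force: [-0.8, -0.3, -3.5]
gripper_width: 10.4
```

```bash
python3 - <<'E'
from h import *
for i in range(4): imaging.get_image('wrist'); s=readout.read_state(); print(s['position'].round(2),s['contact_force'].round(1))
E
```

```text
[ 553.3  -212.01   53.85] [-0.1 -0.4 -2.8]
[ 553.4  -211.98   53.98] [ 0.2  0.4 -4.1]
[ 553.44 -212.     54.05] [ 0.3 -0.4 -3.2]
[ 553.45 -211.98   54.08] [ 0.1  0.1 -3.5]
```

Aligned within tenths. Lowering slowly, watching force.

>>> arm_command --increments '[[[0,0,0],[-0.2,0,-1.5],1],[[0,0,0],[-0.2,0,-3],1],[[0,0,0],[-0.2,0,-4.5],1],[[0,0,0],[-0.2,0,-6],1],[[0,0,0],[-0.2,0,-7.5],1]]'

```text
clock: 24.9
position: [553.2, -212.0, 46.4]
ee_rot: [-0.024, 0.704, 0.026, 0.71]
contact_force: [0.8, -0.1, -4.1]
gripper_width: 10.6
```

>>> arm_command --increments '[[[0,0,0],[0,0,-1.2],1],[[0,0,0],[0,0,-2.4],1],[[0,0,0],[0,0,-3.6],1],[[0,0,0],[0,0,-4.8],1],[[0,0,0],[0,0,-5],1]]'

```text
clock: 25.4
position: [553.1, -212.0, 41.2]
ee_rot: [-0.024, 0.704, 0.026, 0.71]
contact_force: [0.1, 0.2, -3.1]
gripper_width: 10.9
```

>>> arm_command --increments '[[[0,0,0],[0,0,-1.2],1],[[0,0,0],[0,0,-2.4],1],[[0,0,0],[0,0,-3.6],1],[[0,0,0],[0,0,-4.8],1],[[0,0,0],[0,0,-5.5],1]]'

```text
clock: 25.9
position: [553.0, -212.0, 35.5]
ee_rot: [-0.024, 0.704, 0.026, 0.71]
contact_force: [-0.1, 0.4, -4.4]
gripper_width: 11.0
```

>>> arm_command --increments '[[[0,0,0],[0,0,-0.5],1],[[0,0,0],[0,0,-1],1],[[0,0,0],[0,0,-1.5],1],[[0,0,0],[0,0,-2],1],[[0,0,0],[0,0,-2.2],1]]'

```text
clock: 26.4
position: [553.1, -212.0, 33.4]
ee_rot: [-0.024, 0.704, 0.026, 0.71]
contact_force: [-0.1, 1.0, -1.8]
gripper_width: 11.0
```

Force is coming off (−1.8 N), so it is near touching. A little lower.

>>> arm_command --increments '[[[0,0,0],[0,0,-0.4],1],[[0,0,0],[0,0,-0.8],1],[[0,0,0],[0,0,-1.2],1],[[0,0,0],[0,0,-1.5],1],[[0,0,0],[0,0,-1.5],1]]'

```text
clock: 26.9
position: [553.2, -212.0, 33.3]
ee_rot: [-0.024, 0.704, 0.026, 0.71]
contact_force: [-3.2, 2.4, 6.5]
gripper_width: 10.8
```

Seated (force up 10 N, height stopped at 33.3). Releasing and lifting straight up.

>>> arm_command --increments '[[[0,0,0],[0,0,0],0.9],[[0,0,0],[0,0,0.3],0.8],[[0,0,0],[0,0,0.5],0.6],[[0,0,0],[0,0,0.5],0.5],[[0,0,0],[0,0,0.5],0.5]]'

```text
clock: 27.4
position: [553.5, -212.1, 33.8]
ee_rot: [-0.024, 0.703, 0.026, 0.71]
contact_force: [0.5, -0.5, -0.9]
gripper_width: 42.4
```

>>> arm_command --increments '[[[0,0,0],[0,0,5],0.5],[[0,0,0],[0,0,15],0.5],[[0,0,0],[0,0,35],0.5],[[0,0,0],[0,0,65],0.5],[[0,0,0],[0,0,100],0.5]]'

```text
clock: 27.9
position: [552.9, -212.0, 134.9]
ee_rot: [-0.024, 0.704, 0.026, 0.709]
contact_force: [0.8, -0.6, -0.7]
gripper_width: 42.7
```

>>> arm_command --increments '[[[0,0,0],[0,0,40],0.5],[[0,0,0],[0,0,60],0.5],[[0,0,0],[0,0,60],0.5],[[0,0,0],[0,0,60],0.5],[[0,0,0],[0,0,60],0.5]]'

```text
clock: 28.4
position: [551.9, -211.8, 193.7]
ee_rot: [-0.024, 0.705, 0.026, 0.709]
contact_force: [-0.1, -0.5, -0.4]
gripper_width: 42.8
```

```bash
python3 - <<'E'
from h import *; import pickle
st=readout.read_state(); show(st,4); im,d=imaging.get_image('wrist'); c=cam('wrist',st); C=cloud(d,c); Z=R.from_euler('z',4,degrees=True)
L=Z.inv().apply((C-[549.8,-212.7,0]).reshape(-1,3)).reshape(C.shape)
m=(d>0)&(abs(L[...,2]-59)<5)&(im.min(-1)>75)&(abs(L[...,0])<62)&(abs(L[...,1])<112); P=L[m].astype(np.float32); print(len(P),cv2.minAreaRect(np.ascontiguousarray(P[:,:2])))
A=np.c_[P[:,:2],np.ones(len(P))]; print('plane',np.linalg.lstsq(A,P[:,2],rcond=None)[0].round(3))
for s in (-1,1):
    q=P[(P[:,1]*s>98)]; print('tab z',len(q),np.median(q[:,2]) if len(q) else '')
im2,d2=imaging.get_image('side'); L2=Z.inv().apply((cloud(d2,cam('side'))-[549.5,-212.7,0]).reshape(-1,3)).reshape(C.shape)
q=L2[(d2>0)&(abs(L2[...,1])<95)&(L2[...,2]>125)&(L2[...,2]<225)&(L2[...,0]>60)&(L2[...,0]<170)]; print('lid lean',np.pi/2+np.arctan(np.polyfit(q[:,2],q[:,0],1)[0]))
q=L2[(d2>0)&(abs(L2[...,1])<14)&(L2[...,0]<-100)&(L2[...,0]>-145)&(L2[...,2]>60)]; print('latch tip',np.median(q,0).round(1),len(q))
cv2.imwrite('pics/w12.png',np.vstack([cv2.resize(im,(400,300)),cv2.resize(im2,(400,300))]))
E
```

```text
t 28.4 p [ 551.9 -211.8  193.7] w 42.8 F [-0.1 -0.5 -0.4]
axes in chest [[0.006, 0.003, -1.0], [-0.001, 1.0, 0.003], [1.0, 0.001, 0.006]] q [-0.09  0.33 -0.09 -0.   -1.15 -1.4 ]
4918 ((0.3932609558105469, -0.1087188720703125), (104.46078491210938, 223.70745849609375), 0.04405295476317406)
plane [1.0000e-03 1.0000e-03 5.7921e+01]
tab z 612 58.663467
tab z 491 58.705456
lid lean 1.9170298211231198
latch tip [-118.1   -6.   106.5] 56
```

```bash
python3 -c "
from bench import arm
print(arm.job_done())"
```

```text
the job is handed in; nothing more can be done
None
```

The job is done and handed in at about 28.5 s of the 72 s. The latch was flipped open, the lid was raised to its stop, and the tray was lowered over the pins, released and left.

**Final checks by camera depth:**

| Item | Measured | Required |
|---|---|---|
| Tray origin from chest middle | (0.4, −0.1) mm | within 4 mm |
| Tray turn relative to chest | about 0.04° | within 0.04 rad (2.3°) |
| Tray tilt | about 0.001 rad | within 0.03 rad |
| Tab tops at both ends | 58.7 mm (59 expected) | 56 to 62 mm (tray origin z 31 to 37 mm) |
| Lid | about 1.92 rad | above 1.65 rad |
| Latch | about 2.2 rad | above 1.2 rad |

- **Seating:** there was no contact force until the ledges. The net force stopped at about 6.5 N upward, roughly 10 N more than when the tray hung free.
- **Arm at the end:** the gripper hangs clear of everything.

**Failed or disagreed on the way:**
- **Fingertips:** they sit about 34 mm behind the reported TCP, so my first latch grasp closed on nothing. I corrected for this afterwards.
- **Latch:** my first pull left the lever near 1.87 rad. I pushed it on to about 2.3 rad with the lid still closed.
- **Cameras:** the fixed cameras and the wrist camera differed by 2 to 3 mm. I used the wrist camera's values.
- **Not checked:** I could not view the last picture because the viewing limit was reached, so the final check is numeric only. I did not re-measure the jar, bobbin and glue bottle, but the arm's path stayed well away from them.

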